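Put the spare stepper motors under vacuum

TASK

Swing the lid of the orange parts case right back so that it stays open, and put every stepper motor from it into the clear vacuum pot. Then set the blue screw lid level on the pot, turn it back (anticlockwise) until it drops onto the thread start, screw it down clockwise until it is fully home, and only then open the red quarter-turn valve beside the pot all the way. Leave the case open and the other things on the table where they are.

Things in the scene. Friction and masses are not known exactly. Their poses are not given: they have to be found in the camera images.
- pot: The fixed vacuum pot: a clear acrylic drum, 112 mm outside, 102 mm mouth, floor 8 mm and rim 105 mm above the table, on a black plate 8 mm thick which also carries a brass valve on the -y side. Origin: drum axis at table level; z up. Its neck has a coarse white right-hand thread outside (64 mm radius) with four starts; the top of the thread starts 3 mm under the rim.
- pot_mouth (a point): Centre of the pot's mouth, at rim height. How the lid works: set down between the thread starts its lugs ride on top of the threads; a red tooth blocks it if turned clockwise there. Turned anticlockwise (from above, at most 85 deg) it rises up to 5 mm, then drops 7 mm into the starts, and stops 7 deg on. Then clockwise by 84 deg it sinks 7 mm till fully home; 30 deg more jams it.
- lid_knob (a point): Loose blue screw lid, 142 mm diameter, 0.25 kg, skirt 67 mm inner radius; on top a black square knob, 40 x 40 mm, 34 mm high. The point is the knob's centre: 38.3 mm above the skirt's foot, 17 mm above the disc; z up, x and y square to the knob's faces. It starts lying knob up on the table. Sideways play on the pot 2.5 mm.
- lid_lug (a point): Lug on the lid's +x axis: its underside, 62 mm from the lid's axis, at the skirt's foot. Four such lugs (14 mm wide) lie inside the skirt on the lid's +x, +y, -x, -y axes, each under a white mark. Knob centre above the table: 136 to 141 mm with the lugs on top of the threads, 133 to 135 mm in the thread starts, 127 mm fully home.
- pot_gap0 (a point): Thread start on the pot's +x axis: where the underside of a lug lies when caught there (the gap is 28 deg wide); 62 mm from the pot's axis, 95.7 mm above the table.
- pot_gap1 (a point): Thread start on the pot's +y axis: where the underside of a lug lies when caught there (the gap is 28 deg wide); 62 mm from the pot's axis, 95.7 mm above the table.
- pot_gap2 (a point): Thread start on the pot's -x axis: where the underside of a lug lies when caught there (the gap is 28 deg wide); 62 mm from the pot's axis, 95.7 mm above the table.
- pot_gap3 (a point): Thread start on the pot's -y axis: where the underside of a lug lies when caught there (the gap is 28 deg wide); 62 mm from the pot's axis, 95.7 mm above the table.
- valve (a joint): Quarter-turn ball valve, red lever. Radians: 0 closed (lever crosswise to the pipe, towards the pot's -x), 1.571 open (lever along the pipe, away from the pot, the pot's -y); it opens anticlockwise seen from above and stays where it is left, friction about 0.12 N m.
- valve_knob (a point): Middle of the upright red round knob at the lever's end, 22 mm diameter and 36 mm high, its centre 104 mm above the table.
- valve_axis (a point): A point on the valve's vertical turning axis at the knob's height, 65 mm from the knob's centre; 130 mm from the pot's axis.
- case_lid (a joint): Hinged lid of the parts case, radians: 0 shut, 1.9 fully open. It has no catch and no spring (0.25 kg): let go below about 1.55 it falls shut, above that it falls open to 1.9 and stays.
- case_handle (a point): Middle of the lid's black round handle bar, 11 mm thick, 90 mm clear length along the case's y, 42 mm in front of the case and 69 mm above the table when shut; 222 mm from the hinge axis. Its axes turn with the lid.
- case_hinge (a point): Middle of the lid's hinge axis (along y) on the far side of the case, 69 mm above the table; axes fixed to the case: x away from the handle, z up.
- case: The orange parts case, fixed, 180 (x) x 240 (y) x 65 mm, walls and floor 5 mm, lid grey. Origin under its middle at table level, z up.
- motor0_center (a point): A small stepper motor (black with aluminium ends), 58 mm long (its x) and 34 x 34 mm square, 0.18 kg; this is its centre. Starts lying in the case on the floor 5 mm above the table, long side roughly along the case's x. Two to four motors are present; absent ones have no pose.
- motor1_center (a point): A small stepper motor (black with aluminium ends), 58 mm long (its x) and 34 x 34 mm square, 0.18 kg; this is its centre. Starts lying in the case on the floor 5 mm above the table, long side roughly along the case's x. Two to four motors are present; absent ones have no pose.
- motor2_center (a point): A small stepper motor (black with aluminium ends), 58 mm long (its x) and 34 x 34 mm square, 0.18 kg; this is its centre. Starts lying in the case on the floor 5 mm above the table, long side roughly along the case's x. Two to four motors are present; absent ones have no pose.
- motor3_center (a point): A small stepper motor (black with aluminium ends), 58 mm long (its x) and 34 x 34 mm square, 0.18 kg; this is its centre. Starts lying in the case on the floor 5 mm above the table, long side roughly along the case's x. Two to four motors are present; absent ones have no pose.
- tape: Yellow roll of tape lying flat, 100 mm diameter, 48 mm high: leave it alone. Origin at its underside.
- mug: White mug, 80 mm diameter, 95 mm high: leave it alone. Origin at its underside.
- glue: White glue bottle, 50 mm diameter, 130 mm high: leave it alone. Origin at its underside.
- meter: Yellow multimeter, 160 x 80 x 35 mm: leave it alone. Origin at its underside.
- driver: Screwdriver lying on the table: leave it alone. Origin at its underside.
There are look-alikes about, which are no part of the job. There is more than one size of the part that bears lid_knob; the job needs the larger.

How it is judged:
By the outcome, as a careful person would: the job done as asked, in the order asked, and still so for the second after the job is handed in, with the robot touching nothing.
Of motor0, motor1, motor2, motor3 only 2 to 4 are there at a start; the rules pass over those that are not, and their reading is None.
At some moment in a run one of lid may be knocked a few centimetres aside while the robot is not near it.
Once in a run the grip may slacken for a moment while it holds something.
It also fails if it takes over 210 s, if anything falls off the work surface, if the arm or the gripper's body presses on something with over 40 N, if the wrist force passes 120 N, or if a joint passes its speed limit or range.

ROBOT

A 6-joint arm with a two-finger parallel gripper is mounted at the origin on the work surface. World frame = base frame: x ahead of the robot, y to its left, z up, the work surface at z = 0. Lengths are in mm, angles in rad, forces in N, time in s.
With the tool pointing down it reaches from about 325 to 1000 mm from the base axis. Payload 5.1 kg.
Tool frame: the origin (TCP) lies between the finger pads; the fingertips stand 14 mm ahead of it and the grasp point (between the pads) lies 5 mm behind it; z points along the fingers, y is the line along which they close (so a half turn about z gives the same grasp; the last joint's range is limited). The gripper opens to 85 mm and grips with 20 to 120 N. Pads are 22 mm wide; open, the fingers measure 114 mm over their backs; the gripper's body (76 mm by 85 mm) begins 54 mm behind the grasp point. The pads swing forward as they close: fully open they stand 13 mm farther back than shut.
Start: joints at [-0.083, 0.124, 1.65, -0, 1.367, -0.083], TCP at [649.988, -0.028, 216.622] pointing down, gripper open.
Joint ranges: [-2.61, 2.61], [-1.02, 2.33], [0.03, 2.71], [-1.35, 4.49], [0.32, 2.68], [-2.91, 2.91]. Speed limits (rad/s): [2.57, 2.57, 3.14, 3.14, 3.14, 3.14].

INTERFACE

Orientations are given as a unit quaternion [x, y, z, w].
In Python, from rig import monitor, capture, robot gives the robot as it stands.
- The arm moves only by the tool servo_tool, never from a script. Its argument "commands" is a list of rows, each an object of numbers: "ax", "ay", "az": the turn, a rotation vector about the tool's x, y, z in units of pi rad (1.0 is pi rad); "dx", "dy", "dz": the shift along the tool's x, y, z in units of 0.15 m (1.0 is 0.15 m); "claw": the opening, from 0 (shut) to 1 (fully open). In form: [{"ax": .., "ay": .., "az": .., "dx": .., "dy": .., "dz": .., "claw": ..}, ...]. A call has 1 to 12 rows; each row shifts and turns the commanded pose from where the row before left it, along the tool's axes as they then stand; what a row does not reach is not made up. A row lasts 1/12 s, in which the tool goes at most 41.7 mm and 7.16 degrees, less where a joint would pass 70% of its speed; a pose out of reach is approached as far as the arm can. A call with a number of a shift or a turn outside -1 to 1 is refused whole. A call with a gripper value outside its range is refused whole. The fingers move at their own pace and stop on an object; the grip force is fixed at half the most. Time passes only in rows, so rows that do not move let the fingers close. It gives the time, the measured TCP pose, the force, the opening and the grip force at its end, in the units of the state.
- monitor.read_state(): the state, without advancing time (a new reading comes with each control period).
- capture(name): name is "scene" or "side" or "wrist"; returns a dict with "frame" (480x640x3 uint8, red, green, blue), "mtx" (3x3 intrinsics, pixels), "extrinsics" (4x4, takes a point from camera to world coordinates). Camera axes: x right, y down, z forward; pixel columns grow to the right and rows downward; lengths in mm; the calibration is good to about 2 mm. A picture is of the moment at which its call begins. There is no depth.
- robot.close_job(): hands the job in; it is judged then, once.
The state is a dict: "time": time; "q": joint angles; "joint_vel": joint speeds; "tau": joint torques, N m; "position": TCP position; "tcp_rot": TCP orientation; "ft_force": force on the tool from outside, world axes, zero at the start; "wrist_torque": the same for the moment, N m; "gripper_width": finger opening in mm; "grasp_force": force on a finger pad.
Only numpy, scipy, OpenCV 4.12 (cv2) and the standard library are available. Lean on these libraries where they do the work, as an engineer would, in place of code of your own. Each camera call takes 0.05 s, during which the arm holds its last target. There are 200 camera calls.

## Working session

There is one attempt and no reset: what is moved stays moved. The work goes in short steps, Python scripts to look and compute and a tool call to move; the robot and the scene stay as the last step left them, time stands still between calls to the robot, and variables do not carry over. Pictures are saved under pics/ and viewed, at most 14 in all, crops included, and the job is handed in when it is done.

Besides the shell and the picture viewer there is one more tool, called as name([rows], argument=value, ...), one row to a line, values as JSON. servo_tool: Moves the arm, as the interface text tells. Its arguments: {"type":"object","properties":{"commands":{"type":"array","items":{"type":"object","properties":{"ax":{"type":"number","minimum":-1,"maximum":1},"ay":{"type":"number","minimum":-1,"maximum":1},"az":{"type":"number","minimum":-1,"maximum":1},"dx":{"type":"number","minimum":-1,"maximum":1},"dy":{"type":"number","minimum":-1,"maximum":1},"dz":{"type":"number","minimum":-1,"maximum":1},"claw":{"type":"number"}}}}},"required":["commands"]}

```bash
ls; mkdir -p pics; cat > h.py <<'E'
import numpy as np,cv2
from rig import monitor,capture,robot
from scipy.spatial.transform import Rotation as R
def snap(n,f,crop=None,s=1):
    c=capture(n);im=c['frame'][:,:,::-1].copy()
    cv2.imwrite(f'pics/{f}_raw.png',im);np.savez(f'pics/{f}.npz',m=c['mtx'],e=c['extrinsics'])
    if crop: x0,y0,x1,y1=crop;im=im[y0:y1,x0:x1]
    if s!=1: im=cv2.resize(im,None,fx=s,fy=s,interpolation=cv2.INTER_CUBIC)
    cv2.imwrite(f'pics/{f}.png',im)
    return c
def ray(f,u,v,z):
    d=np.load(f'pics/{f}.npz');e=d['e'];k=np.linalg.inv(d['m'])@[u,v,1]
    w=e[:3,:3]@k;o=e[:3,3];return o+w*(z-o[2])/w[2]
def proj(f,p):
    d=np.load(f'pics/{f}.npz');e=d['e'];c=e[:3,:3].T@(np.array(p)-e[:3,3]);q=d['m']@c;return q[:2]/q[2]
E
python3 - <<'E'
from h import *
for n in('scene','side','wrist'):
    c=snap(n,n);print(n,c['mtx'].tolist(),np.round(c['extrinsics'],3).tolist())
a=cv2.imread('pics/wrist.png')
s=monitor.read_state();print(s['position'],s['tcp_rot'],s['ft_force'],s['gripper_width'])
E
```

```text
pics
scene [[492.1924240497312, 0.0, 325.9163525107124], [0.0, 492.1924240497312, 247.04916862210476], [0.0, 0.0, 1.0]] [[0.821, 0.493, -0.287, 827.936], [0.571, -0.71, 0.412, -533.916], [-0.0, -0.502, -0.865, 1065.613], [0.0, 0.0, 0.0, 1.0]]
side [[545.7778292695164, 0.0, 331.0044019975206], [0.0, 545.7778292695164, 238.71773129509202], [0.0, 0.0, 1.0]] [[-0.929, -0.21, 0.305, 73.49], [-0.37, 0.525, -0.767, 1059.325], [0.001, -0.825, -0.565, 931.601], [0.0, 0.0, 0.0, 1.0]]
wrist [[356.6245559883097, 0.0, 316.37577369944086], [0.0, 356.6245559883097, 240.6236298757738], [0.0, 0.0, 1.0]] [[1.0, 0.001, -0.002, 648.89], [0.0, -0.955, -0.297, 75.32], [-0.003, 0.297, -0.955, 373.083], [0.0, 0.0, 0.0, 1.0]]
[ 6.49502987e+02 -1.53949059e-03  2.15622452e+02] [ 7.07107079e-01  7.07106021e-01 -5.24572948e-04 -6.15041495e-04] [0.32281068 0.04126627 0.15773019] 85.242008457983
```

View pics/scene.png

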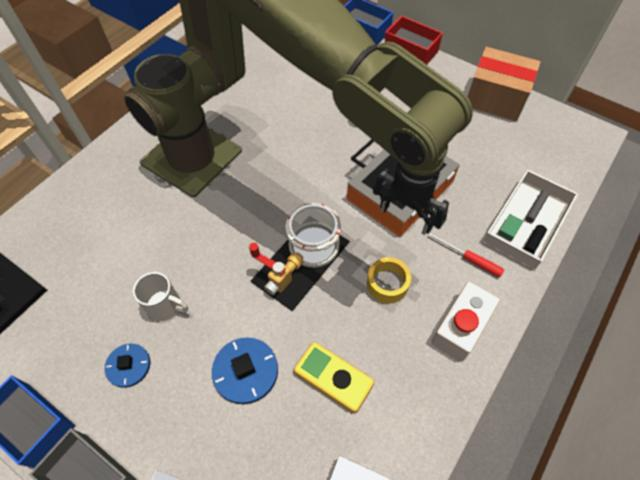

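View pics/side.png

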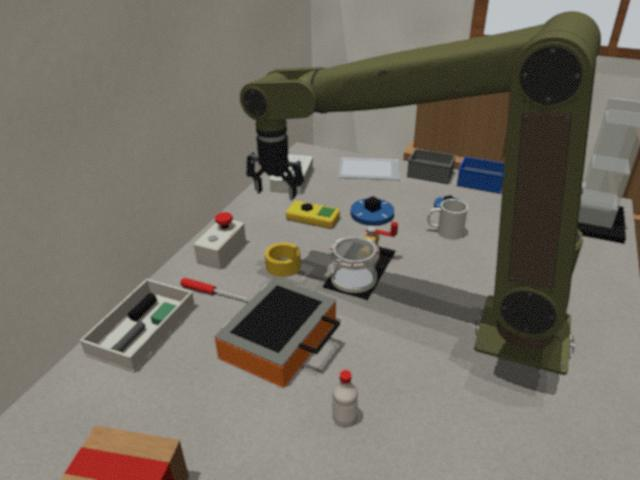

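Scene view: the large blue lid is at (245,370) and a smaller look-alike at (127,365). The pot rim is at about (314,228), valve knob (254,248), tape (389,280) and meter (334,377). Side view: the case lid is at (278,320), its handle bar runs (303,349)–(338,322), and the glue bottle is at (345,400).

```bash
python3 - <<'E'
from h import *
p=lambda n,f,u,v,z:print(n,np.round(ray(f,u,v,z),0))
p('handleA','side',303,349,69);p('handleB','side',338,322,69)
for a in((220,322),(275,280),(337,303),(281,345)):p('lidcorner','side',*a,69)
p('rim','scene',314,228,105);p('rim','side',355,252,105)
for a in((252,279),(292,307),(349,238)):p('plate','scene',*a,8)
p('vknob','scene',254,247,122);p('vknob s','side',394,224,122)
p('lid big','scene',245,370,22);p('knobtop big','scene',242,364,55);p('knob side','side',373,201,55)
p('small','scene',127,365,22)
for q in ((212,370),(278,370),(245,338),(245,403)):p('edge','scene',*q,15)
p('glue','side',345,418,0);p('tape','scene',389,275,48);p('meter','scene',334,375,35);p('mug','scene',155,305,0)
a=cv2.imread('pics/scene_raw.png');
A=cv2.resize(a[330:410,200:290],None,fx=4.5,fy=4.5,interpolation=2);B=cv2.resize(a[195:310,240:350],None,fx=3.5,fy=3.5,interpolation=2)
c=cv2.imread('pics/side_raw.png');C=cv2.resize(c[270:385,210:350],None,fx=3,fy=3,interpolation=2);D=cv2.resize(c[180:230,340:410],None,fx=4,fy=4,interpolation=2)
m=np.zeros((600,800,3),np.uint8)
def put(i,x,y):
    i=i[:600-y,:800-x];m[y:y+i.shape[0],x:x+i.shape[1]]=i
put(A,0,0);put(B,410,0);put(C,0,365);put(D,425,405)
cv2.imwrite('pics/m1.png',m)
E
```

```text
handleA [440. 303.  69.]
handleB [400. 196.  69.]
lidcorner [651. 296.  69.]
lidcorner [603. 112.  69.]
lidcorner [426. 136.  69.]
lidcorner [489. 310.  69.]
rim [458. -50. 105.]
rim [440. -29. 105.]
plate [ 382. -203.    8.]
plate [ 505. -206.    8.]
plate [510.  25.   8.]
vknob [ 384. -175.  122.]
vknob s [ 378. -169.  122.]
lid big [ 513. -385.   22.]
knobtop big [ 510. -383.   55.]
knob side [ 502. -376.   55.]
small [ 298. -522.   22.]
edge [ 453. -425.   15.]
edge [ 570. -343.   15.]
edge [ 465. -328.   15.]
edge [ 556. -438.   15.]
glue [310. 386.   0.]
tape [653. -27.  48.]
meter [ 678. -288.   35.]
mug [ 235. -383.    0.]
```

View pics/m1.png

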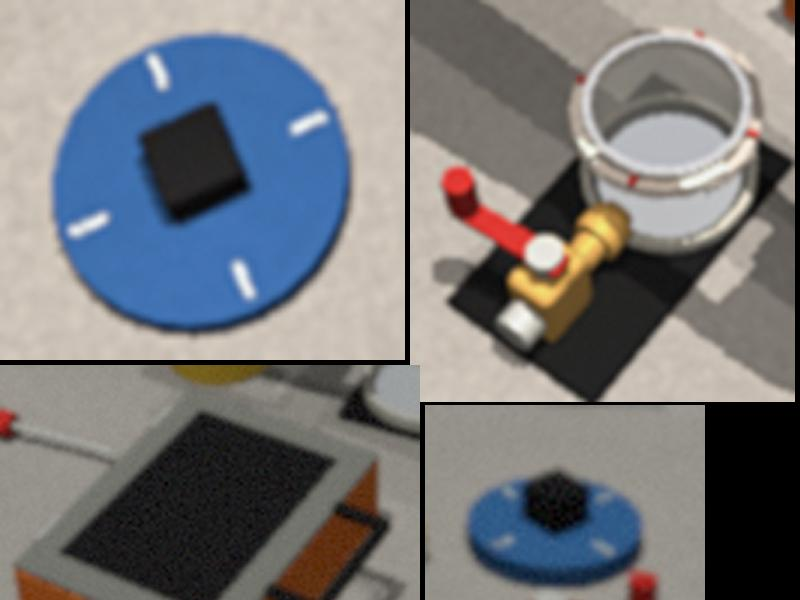

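View pics/wrist.png

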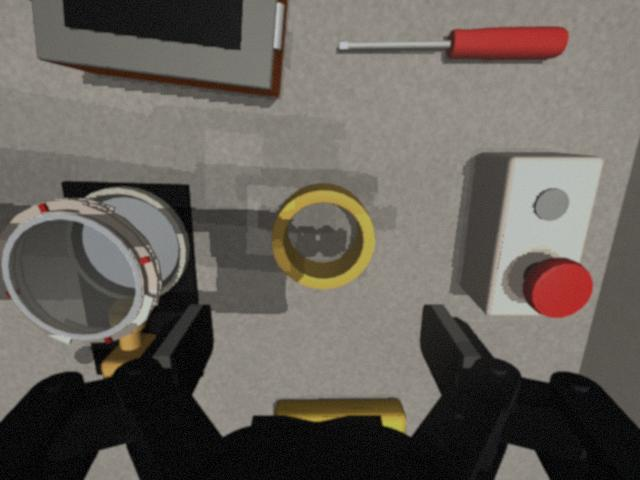

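Edges at z=15 confirm that the lid at (245,370) is ~142 mm across, so it is the larger and the one to use; the one at (127,365) is the decoy. The pot is near (449,-40) with yaw ~0. The lid centre is about (508,-381). In the wrist view the case is only partly visible at the top left, so I'm moving to look over it.

servo_tool([
  {"dx":0.122,"dy":-0.083,"dz":-0.1},
  {"dx":0.122,"dy":-0.083,"dz":-0.1},
  {"dx":0.122,"dy":-0.083,"dz":-0.1},
  {"dx":0.122,"dy":-0.083,"dz":-0.1},
  {"dx":0.122,"dy":-0.083,"dz":-0.1},
  {"dx":0.122,"dy":-0.083,"dz":-0.1},
  {"dx":0.122,"dy":-0.083,"dz":-0.1},
  {"dx":0.122,"dy":-0.083,"dz":-0.1},
  {"dx":0.122,"dy":-0.083,"dz":-0.1},
  {"dx":0.122,"dy":-0.083,"dz":-0.1},
  {"dx":0.122,"dy":-0.083,"dz":-0.1},
  {"dx":0.122,"dy":-0.083,"dz":-0.1},
])

```text
schema error: expected keys ax, ay, az, dx, dy, dz, claw
```

```bash
python3 - <<'E'
from h import *
snap('wrist','w2');s=monitor.read_state();print(s['position'],s['time'],s['q'])
E
```

```text
[6.49582298e+02 4.02778314e-02 2.15812588e+02] 0.2 [-8.25468548e-02  1.24256320e-01  1.65116904e+00  8.50420036e-07
  1.36752706e+00 -8.26170654e-02]
```

View pics/w2.png

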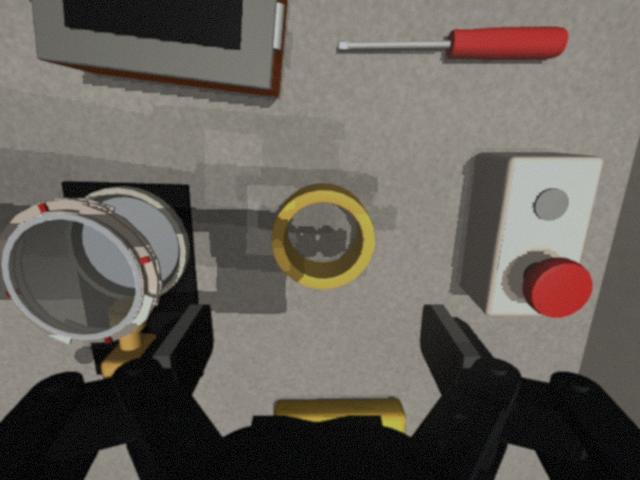

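All keys are needed in every row. The picture is the same as before, because nothing moved.

servo_tool([
  {"ax":0,"ay":0,"az":0,"dx":0.122,"dy":-0.083,"dz":-0.1,"claw":1},
  {"ax":0,"ay":0,"az":0,"dx":0.122,"dy":-0.083,"dz":-0.1,"claw":1},
  {"ax":0,"ay":0,"az":0,"dx":0.122,"dy":-0.083,"dz":-0.1,"claw":1},
  {"ax":0,"ay":0,"az":0,"dx":0.122,"dy":-0.083,"dz":-0.1,"claw":1},
  {"ax":0,"ay":0,"az":0,"dx":0.122,"dy":-0.083,"dz":-0.1,"claw":1},
  {"ax":0,"ay":0,"az":0,"dx":0.122,"dy":-0.083,"dz":-0.1,"claw":1},
  {"ax":0,"ay":0,"az":0,"dx":0.122,"dy":-0.083,"dz":-0.1,"claw":1},
  {"ax":0,"ay":0,"az":0,"dx":0.122,"dy":-0.083,"dz":-0.1,"claw":1},
  {"ax":0,"ay":0,"az":0,"dx":0.122,"dy":-0.083,"dz":-0.1,"claw":1},
  {"ax":0,"ay":0,"az":0,"dx":0.122,"dy":-0.083,"dz":-0.1,"claw":1},
  {"ax":0,"ay":0,"az":0,"dx":0.122,"dy":-0.083,"dz":-0.1,"claw":1},
  {"ax":0,"ay":0,"az":0,"dx":0.122,"dy":-0.083,"dz":-0.1,"claw":1},
])

```text
time: 1.2
position: [499.7, 220.3, 397.2]
tcp_rot: [0.707, 0.707, -0.0, -0.0]
ft_force: [-0.2, 0.0, 0.1]
gripper_width: 86.0
grasp_force: 0.0
```

```bash
python3 - <<'E'
from h import *
snap('wrist','w3');s=monitor.read_state();print(s['position'],s['time'],s['q'])
E
```

```text
[498.77748257 223.32141626 401.40761777] 1.25 [ 0.32123804 -0.15967189  1.62601132  0.00281436  1.66999995  0.31829735]
```

View pics/w3.png

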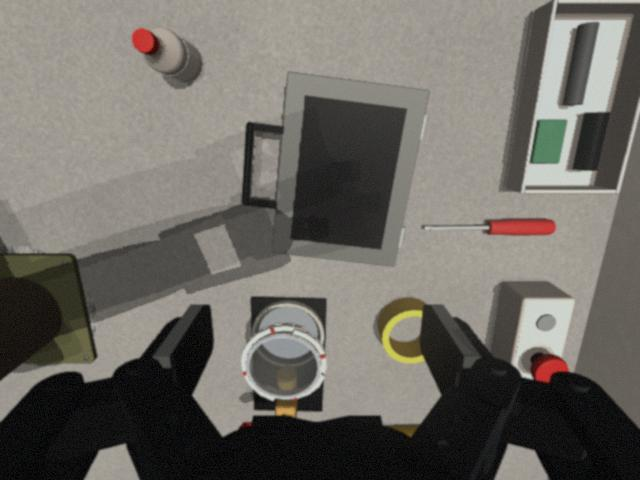

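Wrist view: case lid corners at (290,72), (428,90), (395,265) and (275,250). The handle bar runs (251,125)–(246,205), with no obstacles around it. The pot rim centre is at (284,364).

```bash
python3 - <<'E'
from h import *
p=lambda n,f,u,v,z:print(n,np.round(ray(f,u,v,z),1))
for a in((290,72),(428,90),(395,265),(275,250)):p('c','w3',*a,69)
p('hA','w3',251,125,69);p('hB','w3',246,205,69)
p('rim','w3',284,364,105)
A=ray('w3',251,125,69);B=ray('w3',246,205,69);d=A-B;print(np.degrees(np.arctan2(-d[0],d[1])),np.linalg.norm(d))
for k in('side',): p('glue','w3',165,55,60)
E
```

```text
c [465.7 364.   69. ]
c [639.2 343.2  69. ]
c [613.1 107.2  69. ]
c [439.  130.2  69. ]
hA [413.8 301.3  69. ]
hB [401.1 195.9  69. ]
rim [450.6 -35.8 105. ]
-6.854315986963086 106.07747308157812
glue [309.2 384.7  60. ]
```

servo_tool([
  {"ax":0,"ay":0,"az":0,"dx":0.023,"dy":-0.076,"dz":0.217,"claw":0.4},
  {"ax":0,"ay":0,"az":0,"dx":0.023,"dy":-0.076,"dz":0.217,"claw":0.4},
  {"ax":0,"ay":0,"az":0,"dx":0.023,"dy":-0.076,"dz":0.217,"claw":0.4},
  {"ax":0,"ay":0,"az":0,"dx":0.023,"dy":-0.076,"dz":0.217,"claw":0.4},
  {"ax":0,"ay":0,"az":0,"dx":0.023,"dy":-0.076,"dz":0.217,"claw":0.4},
  {"ax":0,"ay":0,"az":0,"dx":0.023,"dy":-0.076,"dz":0.217,"claw":0.4},
  {"ax":0,"ay":0,"az":0,"dx":0.023,"dy":-0.076,"dz":0.217,"claw":0.4},
  {"ax":0,"ay":0,"az":0,"dx":0.023,"dy":-0.076,"dz":0.217,"claw":0.4},
  {"ax":0,"ay":0,"az":0.038,"dx":0,"dy":0,"dz":0,"claw":0.4},
  {"ax":0,"ay":0,"az":0,"dx":0,"dy":0,"dz":0,"claw":0.4},
  {"ax":0,"ay":0,"az":0,"dx":0,"dy":0,"dz":0,"claw":0.4},
])

```text
time: 2.17
position: [409.6, 247.2, 136.4]
tcp_rot: [0.747, 0.665, 0.0, 0.0]
ft_force: [0.8, 0.3, 1.1]
gripper_width: 34.1
grasp_force: 0.0
```

```bash
python3 - <<'E'
from h import *
snap('wrist','w4',(160,60,480,360),2);s=monitor.read_state();print(s['position'],s['tcp_rot'],s['gripper_width'])
print(proj('w4',[408,250,69]))
E
```

```text
[410.42861739 247.4773322  137.46578383] [7.47243467e-01 6.64549322e-01 1.12064426e-03 3.78751735e-04] 34.30295419453827
[314.75015005 244.33615109]
```

View pics/w4.png

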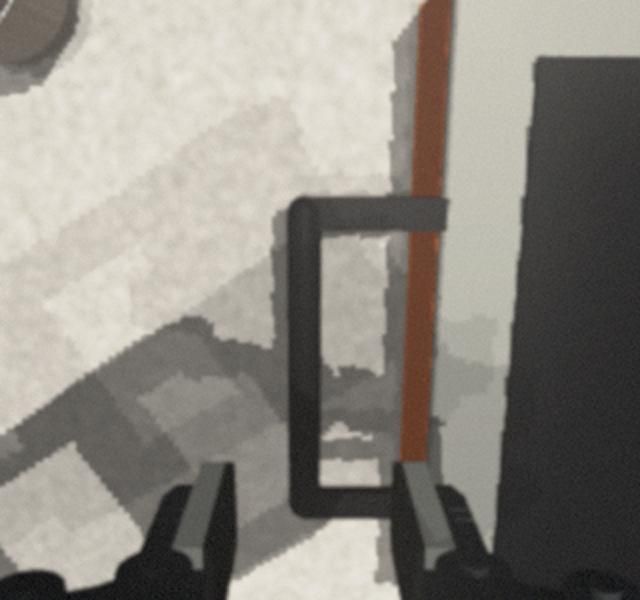

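The bar is at (312,162)–(313,310) raw and parallel to the fingers, so the tool is well placed. Next: descend and grip.

servo_tool([
  {"ax":0,"ay":0,"az":0,"dx":0.02,"dy":-0.023,"dz":0.12,"claw":0.4},
  {"ax":0,"ay":0,"az":0,"dx":0.02,"dy":0,"dz":0.12,"claw":0.4},
  {"ax":0,"ay":0,"az":0,"dx":0,"dy":0,"dz":0.12,"claw":0.4},
  {"ax":0,"ay":0,"az":0,"dx":0,"dy":0,"dz":0.12,"claw":0.4},
  {"ax":0,"ay":0,"az":0,"dx":0,"dy":0,"dz":0,"claw":0},
  {"ax":0,"ay":0,"az":0,"dx":0,"dy":0,"dz":0,"claw":0},
  {"ax":0,"ay":0,"az":0,"dx":0,"dy":0,"dz":0,"claw":0},
  {"ax":0,"ay":0,"az":0,"dx":0,"dy":0,"dz":0,"claw":0},
  {"ax":0,"ay":0,"az":0,"dx":0,"dy":0,"dz":0,"claw":0},
  {"ax":0,"ay":0,"az":0,"dx":0,"dy":0,"dz":0,"claw":0},
])

```text
time: 3.05
position: [407.5, 253.9, 65.5]
tcp_rot: [0.748, 0.664, 0.001, 0.0]
ft_force: [0.1, -0.9, -1.4]
gripper_width: -0.4
grasp_force: 0.0
```

```bash
python3 - <<'E'
from h import *
snap('side','s5');snap('wrist','w5')
a=cv2.imread('pics/s5_raw.png')[240:400,200:380];b=cv2.imread('pics/w5_raw.png')
cv2.imwrite('pics/m5.png',np.hstack([cv2.resize(a,(400,356),interpolation=2),cv2.resize(b[:,100:560],(341,356))]))
print(monitor.read_state()['gripper_width'],proj('s5',[407,254,65]))
E
```

```text
-0.22548398421372418 [325.5918209  339.29918859]
```

View pics/m5.png

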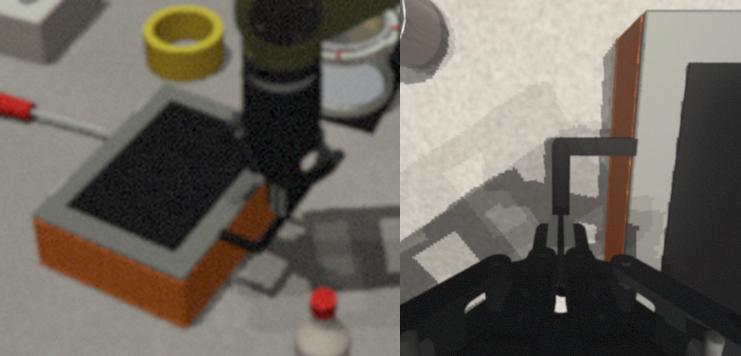

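```bash
python3 - <<'E'
from h import *
b=cv2.imread('pics/w5_raw.png')[170:420,230:430]
a=cv2.imread('pics/s5_raw.png')[290:380,270:370]
cv2.imwrite('pics/m6.png',np.hstack([cv2.resize(a,(400,500),interpolation=2)[:500],cv2.resize(b,(400,500),interpolation=2)]))
print(proj('w5',[407.5,254,69]),proj('w5',[407.5,254,51]),proj('w5',[407.5,254,87]))
E
```

```text
[318.60687603 295.18085887] [318.37465988 279.92755429] [318.89164411 313.88607962]
```

View pics/m6.png

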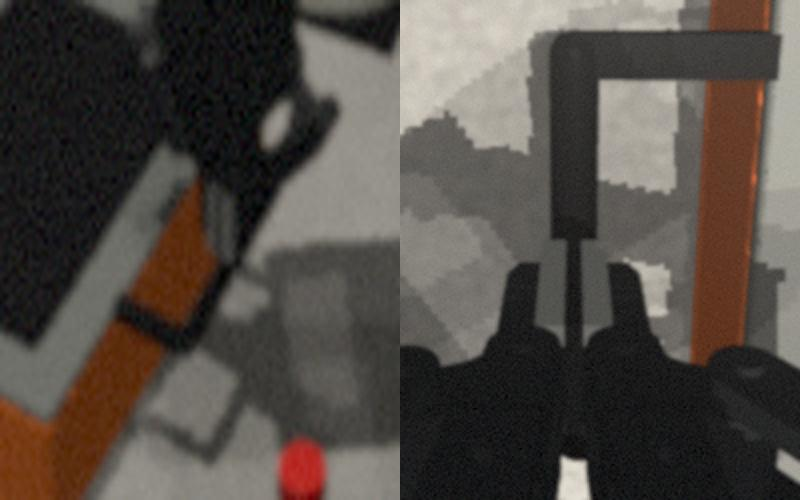

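The enlarged view shows the pads shut just above the bar: it passes under the tips at raw (318,289). The pads sit higher than I assumed, so I'm reopening, going 20 mm lower and gripping again.

servo_tool([
  {"ax":0,"ay":0,"az":0,"dx":0,"dy":0,"dz":-0.08,"claw":0.4},
  {"ax":0,"ay":0,"az":0,"dx":0,"dy":0,"dz":0,"claw":0.4},
  {"ax":0,"ay":0,"az":0,"dx":0,"dy":0,"dz":0,"claw":0.4},
  {"ax":0,"ay":0,"az":0,"dx":0,"dy":0,"dz":0.12,"claw":0.4},
  {"ax":0,"ay":0,"az":0,"dx":0,"dy":0,"dz":0.1,"claw":0.4},
  {"ax":0,"ay":0,"az":0,"dx":0,"dy":0,"dz":0,"claw":0},
  {"ax":0,"ay":0,"az":0,"dx":0,"dy":0,"dz":0,"claw":0},
  {"ax":0,"ay":0,"az":0,"dx":0,"dy":0,"dz":0,"claw":0},
  {"ax":0,"ay":0,"az":0,"dx":0,"dy":0,"dz":0,"claw":0},
  {"ax":0,"ay":0,"az":0,"dx":0,"dy":0,"dz":0,"claw":0},
  {"ax":0,"ay":0,"az":0,"dx":0,"dy":0,"dz":0,"claw":0},
  {"ax":0,"ay":0,"az":0,"dx":0,"dy":0,"dz":0,"claw":0},
])

```text
time: 4.15
position: [407.2, 252.9, 43.9]
tcp_rot: [0.748, 0.664, -0.0, 0.001]
ft_force: [1.9, -5.5, -1.7]
gripper_width: 8.6
grasp_force: 58.5
```

Bar gripped (58 N). Next: swing the lid on its 222 mm arc.

servo_tool([
  {"ax":0,"ay":0,"az":0,"dx":0,"dy":0.007,"dz":-0.148,"claw":0},
  {"ax":0,"ay":0,"az":0,"dx":0,"dy":0.022,"dz":-0.146,"claw":0},
  {"ax":0,"ay":0,"az":0,"dx":0,"dy":0.037,"dz":-0.143,"claw":0},
  {"ax":0,"ay":0,"az":0,"dx":0,"dy":0.051,"dz":-0.139,"claw":0},
  {"ax":0,"ay":0,"az":0,"dx":0,"dy":0.064,"dz":-0.133,"claw":0},
  {"ax":0,"ay":0,"az":0,"dx":0,"dy":0.077,"dz":-0.126,"claw":0},
  {"ax":0,"ay":0,"az":0,"dx":0,"dy":0.09,"dz":-0.118,"claw":0},
  {"ax":0,"ay":0,"az":0,"dx":0,"dy":0.101,"dz":-0.108,"claw":0},
  {"ax":0,"ay":0,"az":0,"dx":0,"dy":0.111,"dz":-0.097,"claw":0},
  {"ax":0,"ay":0,"az":0,"dx":0,"dy":0.12,"dz":-0.086,"claw":0},
])

```text
time: 4.98
position: [509.2, 240.3, 227.5]
tcp_rot: [0.748, 0.663, -0.0, 0.001]
ft_force: [10.0, 0.4, -21.7]
gripper_width: 8.2
grasp_force: 58.0
```

servo_tool([
  {"ax":0,"ay":0,"az":0,"dx":0,"dy":0.135,"dz":-0.055,"claw":0},
  {"ax":0,"ay":0,"az":0,"dx":0,"dy":0.135,"dz":-0.055,"claw":0},
  {"ax":0,"ay":0,"az":0,"dx":0,"dy":0.14,"dz":-0.045,"claw":0},
  {"ax":0,"ay":0,"az":0,"dx":0,"dy":0.144,"dz":-0.03,"claw":0},
  {"ax":0,"ay":0,"az":0,"dx":0,"dy":0.147,"dz":-0.015,"claw":0},
  {"ax":0,"ay":0,"az":0,"dx":0,"dy":0.148,"dz":0,"claw":0},
  {"ax":0,"ay":0,"az":0,"dx":0,"dy":0.147,"dz":0.012,"claw":0},
  {"ax":0,"ay":0,"az":0,"dx":0,"dy":0.073,"dz":0.012,"claw":0},
  {"ax":0,"ay":0,"az":0,"dx":0,"dy":0,"dz":0,"claw":0},
])

```text
time: 5.73
position: [670.2, 221.9, 259.6]
tcp_rot: [0.749, 0.663, 0.003, 0.001]
ft_force: [-0.6, -2.2, 6.7]
gripper_width: 8.3
grasp_force: 62.0
```

The lid is at about 1.76 rad. Releasing it, rising and backing off to look in.

servo_tool([
  {"ax":0,"ay":0,"az":0,"dx":0,"dy":0,"dz":0,"claw":0.6},
  {"ax":0,"ay":0,"az":0,"dx":0,"dy":0,"dz":0,"claw":0.6},
  {"ax":0,"ay":0,"az":0,"dx":0,"dy":0,"dz":0,"claw":0.6},
  {"ax":0,"ay":0,"az":0,"dx":0,"dy":0,"dz":-0.15,"claw":0.6},
  {"ax":0,"ay":0,"az":0,"dx":0,"dy":0,"dz":-0.25,"claw":0.6},
  {"ax":0,"ay":0,"az":0,"dx":0,"dy":-0.05,"dz":-0.25,"claw":0.6},
  {"ax":0,"ay":0,"az":0,"dx":0,"dy":-0.2,"dz":-0.15,"claw":0.8},
  {"ax":0,"ay":0,"az":0,"dx":0,"dy":-0.25,"dz":0,"claw":0.8},
  {"ax":0,"ay":0,"az":0,"dx":0,"dy":-0.25,"dz":0,"claw":0.8},
  {"ax":0,"ay":0,"az":0,"dx":0,"dy":-0.2,"dz":0,"claw":0.8},
  {"ax":0,"ay":0,"az":0,"dx":0,"dy":-0.1,"dz":0,"claw":0.8},
  {"ax":0,"ay":0,"az":0,"dx":0,"dy":0,"dz":0,"claw":0.8},
])

```text
time: 6.73
position: [507.8, 241.9, 377.3]
tcp_rot: [0.747, 0.665, 0.001, -0.0]
ft_force: [1.0, 0.1, 1.2]
gripper_width: 68.6
grasp_force: 0.0
```

```bash
python3 - <<'E'
from h import *
snap('wrist','w7');snap('side','s7');snap('scene','c7');s=monitor.read_state();print(s['position'],s['tcp_rot'],s['ft_force'])
a=cv2.imread('pics/w7_raw.png')
c=cv2.imread('pics/c7_raw.png')[300:440,180:300]
m=np.zeros((480,800,3),np.uint8);m[:,:640]=a;m[:187,640:]=cv2.resize(c,(160,187))
cv2.imwrite('pics/m7.png',m)
E
```

```text
[510.86542165 241.13824793 376.06102945] [7.47922575e-01 6.63785970e-01 7.03897852e-05 4.66496271e-05] [-0.06836412 -0.16564224 -0.29606395]
```

View pics/m7.png

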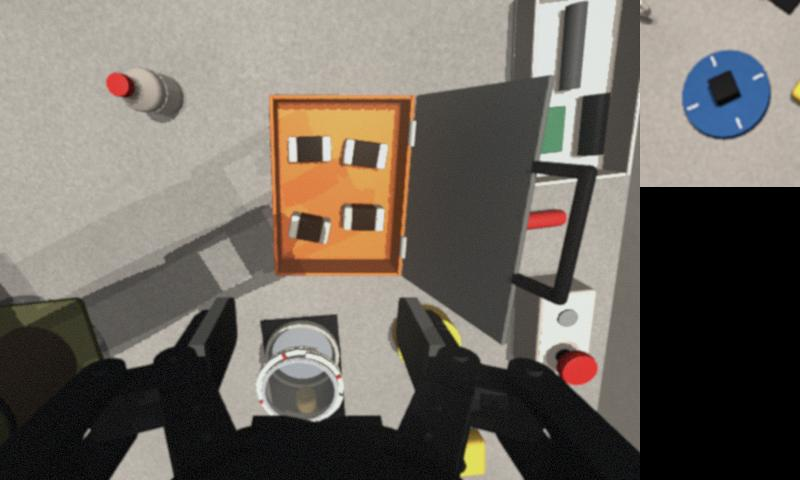

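All four motors are visible: (309,150), (365,153), (309,228) and (363,218). The lid is lying fully back. The blue screw lid hasn't moved in the inset.

```bash
cat >> h.py <<'E'
def motors(f,poly,z=37):
    a=cv2.imread(f'pics/{f}_raw.png');hsv=cv2.cvtColor(a,cv2.COLOR_BGR2HSV)
    m=((hsv[:,:,1]<110)|(hsv[:,:,2]<70)).astype(np.uint8)
    k=np.zeros_like(m);cv2.fillPoly(k,[np.array(poly)],1);m=cv2.morphologyEx(m*k,cv2.MORPH_OPEN,np.ones((5,5),np.uint8))
    m=cv2.morphologyEx(m,cv2.MORPH_CLOSE,np.ones((7,7),np.uint8))
    for c in cv2.findContours(m,0,2)[0]:
        if cv2.contourArea(c)<300:continue
        b=cv2.boxPoints(cv2.minAreaRect(c));w=np.array([ray(f,*p,z) for p in b])
        e=[w[1]-w[0],w[2]-w[1]];L=max(e,key=np.linalg.norm);S=min(e,key=np.linalg.norm)
        an=np.degrees(np.arctan2(L[1],L[0]));an=(an+90)%180-90
        print('motor px',b.mean(0).round(),'world',w.mean(0).round(1),'yaw',an.round(1),'LxS',np.linalg.norm(L).round(),np.linalg.norm(S).round())
E
python3 - <<'E'
from h import *
motors('w7',[(282,108),(404,108),(394,260),(284,260)])
for q in ((270,96),(414,96),(404,274),(278,274)):print(ray('w7',*q,65).round(1))
print('rim',ray('w7',300,386,105).round(1), monitor.read_state()['q'].round(2))
E
```

```text
motor px [309. 227.] world [490.2 184.   37. ] yaw -17.6 LxS 58.0 39.0
motor px [363. 217.] world [568.1 189.7  37. ] yaw -8.6 LxS 60.0 38.0
motor px [365. 154.] world [577.7 278.4  37. ] yaw -13.5 LxS 60.0 34.0
motor px [310. 149.] world [503.7 293.1  37. ] yaw -6.7 LxS 58.0 34.0
[464.  362.7  65. ]
[639.3 342.2  65. ]
[616.7 108.   65. ]
[438.9 128.8  65. ]
rim [451.2 -31.6 105. ] [ 0.35 -0.12  1.63 -0.    1.63  0.47]
```

```bash
cat >> h.py <<'E'
def go(x,y,z,yaw):
    """yaw deg of tool x in world, returns total tool-frame shift (units of 150) after turning by az first"""
    s=monitor.read_state();r=R.from_quat(s['tcp_rot']).as_matrix();cur=np.degrees(np.arctan2(r[1,0],r[0,0]))
    dyaw=(yaw-cur+180)%360-180
    T=np.radians(yaw);X=np.array([np.cos(T),np.sin(T),0]);Y=np.array([np.sin(T),-np.cos(T),0])
    d=np.array([x,y,z])-s['position']
    print('cur',s['position'].round(1),'yaw',cur.round(1),'az total',round(-dyaw/180,3),'q1,q6',s['q'][[0,5]].round(2),'F',s['ft_force'].round(1))
    c=np.radians(cur);X0=np.array([np.cos(c),np.sin(c),0]);Y0=np.array([np.sin(c),-np.cos(c),0])
    print(' before turn dx,dy,dz',(d@X0/150).round(3),(d@Y0/150).round(3),(-d[2]/150).round(3),' after turn',(d@X/150).round(3),(d@Y/150).round(3))
E
python3 - <<'E'
from h import *
go(490,185,110,180-17.6)
E
```

```text
cur [510.9 241.1 376.1] yaw 83.2 az total -0.44 q1,q6 [0.35 0.47] F [-0.1 -0.2 -0.3]
 before turn dx,dy,dz -0.388 -0.094 1.774  after turn 0.019 -0.399
```

servo_tool([
  {"ax":0,"ay":0,"az":-0.039,"dx":0,"dy":0,"dz":0.148,"claw":0.65},
  {"ax":0,"ay":0,"az":-0.039,"dx":0,"dy":0,"dz":0.148,"claw":0.65},
  {"ax":0,"ay":0,"az":-0.039,"dx":0,"dy":0,"dz":0.148,"claw":0.65},
  {"ax":0,"ay":0,"az":-0.039,"dx":0,"dy":0,"dz":0.148,"claw":0.65},
  {"ax":0,"ay":0,"az":-0.039,"dx":0,"dy":0,"dz":0.148,"claw":0.65},
  {"ax":0,"ay":0,"az":-0.039,"dx":0,"dy":0,"dz":0.148,"claw":0.65},
  {"ax":0,"ay":0,"az":-0.039,"dx":0,"dy":0,"dz":0.148,"claw":0.65},
  {"ax":0,"ay":0,"az":-0.039,"dx":0,"dy":0,"dz":0.148,"claw":0.65},
  {"ax":0,"ay":0,"az":-0.039,"dx":0,"dy":0,"dz":0.148,"claw":0.65},
  {"ax":0,"ay":0,"az":-0.039,"dx":0,"dy":0,"dz":0.148,"claw":0.65},
  {"ax":0,"ay":0,"az":-0.039,"dx":0,"dy":0,"dz":0.148,"claw":0.65},
  {"ax":0,"ay":0,"az":-0.011,"dx":0,"dy":0,"dz":0.148,"claw":0.65},
])

```text
time: 7.88
position: [511.5, 240.6, 107.9]
tcp_rot: [0.151, 0.988, -0.0, -0.0]
ft_force: [1.3, 0.9, 0.1]
gripper_width: 55.7
grasp_force: 0.0
```

servo_tool([
  {"ax":0,"ay":0,"az":0,"dx":0.01,"dy":-0.2,"dz":0,"claw":0.65},
  {"ax":0,"ay":0,"az":0,"dx":0.01,"dy":-0.2,"dz":0,"claw":0.65},
  {"ax":0,"ay":0,"az":0,"dx":0,"dy":0,"dz":0,"claw":0.65},
])

```text
time: 8.13
position: [488.2, 181.3, 107.2]
tcp_rot: [0.155, 0.988, -0.002, -0.002]
ft_force: [0.4, -0.1, -0.3]
gripper_width: 55.5
grasp_force: 0.0
```

```bash
python3 - <<'E'
from h import *
go(490,185,20,180-17.6)
snap('wrist','w8');snap('side','s8')
d=np.load('pics/w8.npz')['e'];print(d.round(2).tolist())
a=cv2.imread('pics/w8_raw.png');b=cv2.imread('pics/s8_raw.png')[180:380,200:400]
cv2.imwrite('pics/m8.png',np.hstack([cv2.resize(a,(440,330)),cv2.resize(b,(330,330),interpolation=2)]))
print(proj('s8',[490,185,110]),proj('w8',[490,185,39]))
E
```

```text
cur [488.2 181.3 107.2] yaw 162.2 az total -0.001 q1,q6 [ 0.25 -1.01] F [ 0.4 -0.1 -0.3]
 before turn dx,dy,dz -0.004 0.027 0.581  after turn -0.004 0.027
[[0.31, 0.91, 0.28, 415.83], [0.95, -0.29, -0.09, 204.35], [-0.0, 0.29, -0.96, 265.15], [0.0, 0.0, 0.0, 1.0]]
[303.53339021 295.83624228] [324.19224498 251.0150319 ]
```

View pics/m8.png

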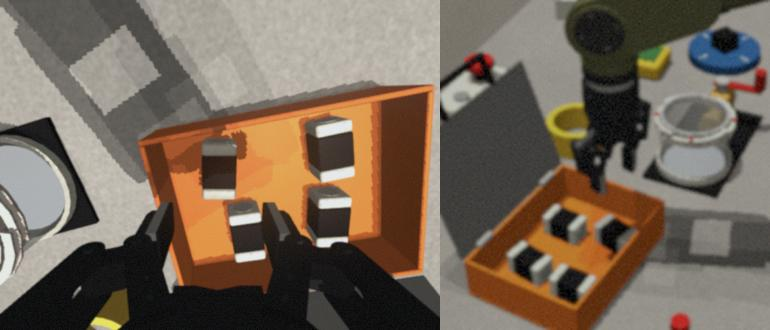

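Wrist view: M0 at (218,168) in the panel lies centred between the fingers. In the side view the tips look ~13 mm behind the nominal TCP, so I'm descending stepwise and watching the force.

servo_tool([
  {"ax":0,"ay":0,"az":0,"dx":0,"dy":0.027,"dz":0.13,"claw":0.65},
  {"ax":0,"ay":0,"az":0,"dx":0,"dy":0,"dz":0.13,"claw":0.65},
  {"ax":0,"ay":0,"az":0,"dx":0,"dy":0,"dz":0.13,"claw":0.65},
  {"ax":0,"ay":0,"az":0,"dx":0,"dy":0,"dz":0.1,"claw":0.65},
  {"ax":0,"ay":0,"az":0,"dx":0,"dy":0,"dz":0.06,"claw":0.65},
  {"ax":0,"ay":0,"az":0,"dx":0,"dy":0,"dz":0.03,"claw":0.65},
  {"ax":0,"ay":0,"az":0,"dx":0,"dy":0,"dz":0,"claw":0.65},
])

```text
time: 8.82
position: [490.9, 188.9, 22.0]
tcp_rot: [0.153, 0.988, -0.0, -0.001]
ft_force: [-0.8, 0.3, -0.5]
gripper_width: 55.7
grasp_force: 0.0
```

servo_tool([
  {"ax":0,"ay":0,"az":0,"dx":0,"dy":0,"dz":0.03,"claw":0.65},
  {"ax":0,"ay":0,"az":0,"dx":0,"dy":0,"dz":0.03,"claw":0.65},
  {"ax":0,"ay":0,"az":0,"dx":0,"dy":0,"dz":0.02,"claw":0.65},
  {"ax":0,"ay":0,"az":0,"dx":0,"dy":0,"dz":0,"claw":0.65},
])

```text
time: 9.15
position: [490.8, 188.6, 10.6]
tcp_rot: [0.153, 0.988, -0.0, -0.0]
ft_force: [-0.2, 0.7, -0.7]
gripper_width: 55.4
grasp_force: 0.0
```

servo_tool([
  {"ax":0,"ay":0,"az":0,"dx":0,"dy":0,"dz":0.03,"claw":0.65},
  {"ax":0,"ay":0,"az":0,"dx":0,"dy":0,"dz":0.01,"claw":0.65},
  {"ax":0,"ay":0,"az":0,"dx":0,"dy":0,"dz":0,"claw":0.3},
  {"ax":0,"ay":0,"az":0,"dx":0,"dy":0,"dz":0,"claw":0.3},
  {"ax":0,"ay":0,"az":0,"dx":0,"dy":0,"dz":0,"claw":0.3},
  {"ax":0,"ay":0,"az":0,"dx":0,"dy":0,"dz":0,"claw":0.3},
  {"ax":0,"ay":0,"az":0,"dx":0,"dy":0,"dz":0,"claw":0.3},
  {"ax":0,"ay":0,"az":0,"dx":0,"dy":0,"dz":0,"claw":0.3},
])

```text
time: 9.82
position: [491.2, 188.7, 5.0]
tcp_rot: [0.153, 0.988, 0.0, 0.0]
ft_force: [0.7, -0.6, -0.6]
gripper_width: 32.5
grasp_force: 61.9
```

Motor 0 is gripped. I'm lifting it, and finding the pot centre from the red teeth meanwhile.

servo_tool([
  {"ax":0,"ay":0,"az":0,"dx":0,"dy":0,"dz":-0.2,"claw":0.3},
  {"ax":0,"ay":0,"az":0,"dx":0,"dy":0,"dz":-0.24,"claw":0.3},
  {"ax":0,"ay":0,"az":0,"dx":0,"dy":0,"dz":-0.24,"claw":0.3},
  {"ax":0,"ay":0,"az":0,"dx":0,"dy":0,"dz":-0.24,"claw":0.3},
  {"ax":0,"ay":0,"az":0,"dx":0,"dy":0,"dz":-0.13,"claw":0.3},
  {"ax":0,"ay":0,"az":0,"dx":0,"dy":0,"dz":0,"claw":0.3},
])

```text
time: 10.32
position: [494.2, 189.6, 168.4]
tcp_rot: [0.153, 0.988, 0.002, 0.005]
ft_force: [0.6, -0.3, -0.1]
gripper_width: 32.5
grasp_force: 61.6
```

```bash
python3 - <<'E'
from h import *
snap('wrist','w9');go(450,-21,165,162)
def red(f,x0,y0,x1,y1):
    a=cv2.imread(f'pics/{f}_raw.png')[y0:y1,x0:x1].astype(int);m=((a[:,:,2]-np.maximum(a[:,:,1],a[:,:,0]))>45).astype(np.uint8)
    n,l,s,c=cv2.connectedComponentsWithStats(m)
    for i in range(1,n):
        if s[i,4]>3: u,v=c[i]+[x0,y0];print(f,s[i,4],(round(u,1),round(v,1)),ray(f,u,v,100).round(1))
red('c7',282,190,350,270);red('w7',250,340,350,428);red('s7',320,225,390,300);red('w3',235,315,335,410)
E
```

```text
cur [492.5 189.1 165. ] yaw 162.4 az total 0.002 q1,q6 [ 0.26 -1.  ] F [-0.6 -0.3 -2.1]
 before turn dx,dy,dz -0.154 -1.421 -0.0  after turn -0.163 -1.42
c7 23 (np.float64(348.4), np.float64(195.0)) [469.4  77.2 100. ]
c7 4 (np.float64(322.5), np.float64(204.5)) [434.1  18.6 100. ]
c7 5 (np.float64(288.4), np.float64(217.2)) [389.1 -56.9 100. ]
c7 8 (np.float64(337.4), np.float64(232.8)) [507.8 -26.8 100. ]
c7 8 (np.float64(303.1), np.float64(246.1)) [ 463.9 -100.8  100. ]
c7 13 (np.float64(291.5), np.float64(257.0)) [ 459.1 -138.6  100. ]
c7 14 (np.float64(297.8), np.float64(261.3)) [ 477.3 -139.3  100. ]
c7 22 (np.float64(286.3), np.float64(265.8)) [ 463.1 -162.9  100. ]
c7 12 (np.float64(291.9), np.float64(266.7)) [ 474.6 -157.6  100. ]
w7 22 (np.float64(283.7), np.float64(356.4)) [434.  17. 100.]
w7 18 (np.float64(338.2), np.float64(376.7)) [507.4 -26.  100. ]
w7 11 (np.float64(261.2), np.float64(401.8)) [389.5 -56.8 100. ]
s7 70 (np.float64(381.8), np.float64(232.1)) [ 405.4 -151.   100. ]
s7 14 (np.float64(322.3), np.float64(298.4)) [450.9 166.4 100. ]
w3 18 (np.float64(271.9), np.float64(331.0)) [434.   16.7 100. ]
w3 18 (np.float64(322.3), np.float64(356.4)) [507.3 -26.2 100. ]
w3 11 (np.float64(244.2), np.float64(373.8)) [389.4 -56.9 100. ]
w3 11 (np.float64(294.4), np.float64(398.9)) [ 464.4 -103.   100. ]
```

The four teeth give the pot centre as (448.7,-42), with pot yaw ≈ 0.

servo_tool([
  {"ax":0,"ay":0,"az":0,"dx":-0.024,"dy":-0.183,"dz":0,"claw":0.3},
  {"ax":0,"ay":0,"az":0,"dx":-0.024,"dy":-0.183,"dz":0,"claw":0.3},
  {"ax":0,"ay":0,"az":0,"dx":-0.024,"dy":-0.183,"dz":0,"claw":0.3},
  {"ax":0,"ay":0,"az":0,"dx":-0.024,"dy":-0.183,"dz":0,"claw":0.3},
  {"ax":0,"ay":0,"az":0,"dx":-0.024,"dy":-0.183,"dz":0,"claw":0.3},
  {"ax":0,"ay":0,"az":0,"dx":-0.024,"dy":-0.183,"dz":0,"claw":0.3},
  {"ax":0,"ay":0,"az":0,"dx":-0.024,"dy":-0.183,"dz":0,"claw":0.3},
  {"ax":0,"ay":0,"az":0,"dx":-0.024,"dy":-0.183,"dz":0,"claw":0.3},
  {"ax":0,"ay":0,"az":0,"dx":0,"dy":0,"dz":0,"claw":0.3},
  {"ax":0,"ay":0,"az":0,"dx":0,"dy":0,"dz":0,"claw":0.3},
])

```text
time: 11.2
position: [450.2, -29.9, 159.6]
tcp_rot: [0.155, 0.988, 0.0, -0.002]
ft_force: [0.3, 1.1, -1.8]
gripper_width: 32.8
grasp_force: 61.5
```

servo_tool([
  {"ax":0,"ay":0,"az":0,"dx":-0.015,"dy":0,"dz":0.15,"claw":0.3},
  {"ax":0,"ay":0,"az":0,"dx":0,"dy":0,"dz":0.2,"claw":0.3},
  {"ax":0,"ay":0,"az":0,"dx":0,"dy":0,"dz":0.2,"claw":0.3},
  {"ax":0,"ay":0,"az":0,"dx":0,"dy":0,"dz":0.15,"claw":0.3},
  {"ax":0,"ay":0,"az":0,"dx":0,"dy":0,"dz":0.1,"claw":0.3},
  {"ax":0,"ay":0,"az":0,"dx":0,"dy":0,"dz":0,"claw":0.3},
  {"ax":0,"ay":0,"az":0,"dx":0,"dy":0,"dz":0,"claw":0.48},
  {"ax":0,"ay":0,"az":0,"dx":0,"dy":0,"dz":0,"claw":0.48},
  {"ax":0,"ay":0,"az":0,"dx":0,"dy":0,"dz":-0.2,"claw":0.48},
  {"ax":0,"ay":0,"az":0,"dx":0,"dy":0,"dz":-0.25,"claw":0.48},
  {"ax":0,"ay":0,"az":0,"dx":0,"dy":0,"dz":-0.25,"claw":0.65},
  {"ax":0,"ay":0,"az":0,"dx":0,"dy":0,"dz":-0.2,"claw":0.65},
])

```text
time: 12.2
position: [454.2, -28.8, 179.1]
tcp_rot: [0.153, 0.988, 0.0, 0.0]
ft_force: [0.5, -0.0, -0.1]
gripper_width: 55.7
grasp_force: 0.0
```

```bash
python3 - <<'E'
from h import *
go(568,191,110,171.4);snap('side','s10');print(monitor.read_state()['gripper_width'])
E
```

```text
cur [454.2 -28.8 179.1] yaw 162.4 az total -0.05 q1,q6 [-0.18 -1.45] F [ 0.5 -0.  -0.1]
 before turn dx,dy,dz -0.281 1.626 0.461  after turn -0.531 1.562
55.30868582975908
```

servo_tool([
  {"ax":0,"ay":0,"az":-0.025,"dx":0,"dy":0,"dz":0,"claw":0.65},
  {"ax":0,"ay":0,"az":-0.025,"dx":0,"dy":0,"dz":0,"claw":0.65},
  {"ax":0,"ay":0,"az":0,"dx":-0.055,"dy":0.174,"dz":0.05,"claw":0.65},
  {"ax":0,"ay":0,"az":0,"dx":-0.055,"dy":0.174,"dz":0.05,"claw":0.65},
  {"ax":0,"ay":0,"az":0,"dx":-0.055,"dy":0.174,"dz":0.05,"claw":0.65},
  {"ax":0,"ay":0,"az":0,"dx":-0.055,"dy":0.174,"dz":0.05,"claw":0.65},
  {"ax":0,"ay":0,"az":0,"dx":-0.055,"dy":0.174,"dz":0.05,"claw":0.65},
  {"ax":0,"ay":0,"az":0,"dx":-0.055,"dy":0.174,"dz":0.05,"claw":0.65},
  {"ax":0,"ay":0,"az":0,"dx":-0.055,"dy":0.174,"dz":0.05,"claw":0.65},
  {"ax":0,"ay":0,"az":0,"dx":-0.055,"dy":0.174,"dz":0.05,"claw":0.65},
  {"ax":0,"ay":0,"az":0,"dx":-0.055,"dy":0.174,"dz":0.05,"claw":0.65},
  {"ax":0,"ay":0,"az":0,"dx":0,"dy":0,"dz":0,"claw":0.65},
])

```text
time: 13.25
position: [562.0, 195.6, 106.4]
tcp_rot: [0.073, 0.997, 0.0, -0.002]
ft_force: [-0.6, 0.3, -0.5]
gripper_width: 55.6
grasp_force: 0.0
```

servo_tool([
  {"ax":0,"ay":0,"az":0,"dx":0,"dy":0,"dz":0.15,"claw":0.65},
  {"ax":0,"ay":0,"az":0,"dx":0,"dy":0,"dz":0.15,"claw":0.65},
  {"ax":0,"ay":0,"az":0,"dx":0,"dy":0,"dz":0.15,"claw":0.65},
  {"ax":0,"ay":0,"az":0,"dx":0,"dy":0,"dz":0.12,"claw":0.65},
  {"ax":0,"ay":0,"az":0,"dx":0,"dy":0,"dz":0.08,"claw":0.65},
  {"ax":0,"ay":0,"az":0,"dx":0,"dy":0,"dz":0,"claw":0.65},
])

```text
time: 13.75
position: [559.3, 190.9, 8.1]
tcp_rot: [0.075, 0.997, -0.001, -0.004]
ft_force: [-0.3, -0.2, -0.8]
gripper_width: 55.8
grasp_force: 0.0
```

servo_tool([
  {"ax":0,"ay":0,"az":0,"dx":0,"dy":0,"dz":0.02,"claw":0.3},
  {"ax":0,"ay":0,"az":0,"dx":0,"dy":0,"dz":0,"claw":0.3},
  {"ax":0,"ay":0,"az":0,"dx":0,"dy":0,"dz":0,"claw":0.3},
  {"ax":0,"ay":0,"az":0,"dx":0,"dy":0,"dz":0,"claw":0.3},
  {"ax":0,"ay":0,"az":0,"dx":0,"dy":0,"dz":0,"claw":0.3},
  {"ax":0,"ay":0,"az":0,"dx":0,"dy":0,"dz":0,"claw":0.3},
  {"ax":0,"ay":0,"az":0,"dx":0,"dy":0,"dz":-0.2,"claw":0.3},
  {"ax":0,"ay":0,"az":0,"dx":0,"dy":0,"dz":-0.24,"claw":0.3},
  {"ax":0,"ay":0,"az":0,"dx":0,"dy":0,"dz":-0.24,"claw":0.3},
  {"ax":0,"ay":0,"az":0,"dx":0,"dy":0,"dz":-0.24,"claw":0.3},
  {"ax":0,"ay":0,"az":0,"dx":0,"dy":0,"dz":-0.13,"claw":0.3},
  {"ax":0,"ay":0,"az":0,"dx":0,"dy":0,"dz":0,"claw":0.3},
])

```text
time: 14.75
position: [566.3, 191.9, 174.2]
tcp_rot: [0.075, 0.997, 0.002, 0.006]
ft_force: [0.0, 0.1, -0.4]
gripper_width: 32.4
grasp_force: 63.6
```

```bash
python3 - <<'E'
from h import *
go(437,-57,165,162.4);print(monitor.read_state()['gripper_width'])
E
```

```text
cur [566.3 191.9 174.2] yaw 171.4 az total 0.05 q1,q6 [ 0.24 -1.18] F [ 0.   0.1 -0.4]
 before turn dx,dy,dz 0.603 -1.77 0.061  after turn 0.32 -1.843
32.3819678339624
```

servo_tool([
  {"ax":0,"ay":0,"az":0.025,"dx":0,"dy":0,"dz":0,"claw":0.3},
  {"ax":0,"ay":0,"az":0.025,"dx":0,"dy":0,"dz":0,"claw":0.3},
  {"ax":0,"ay":0,"az":0,"dx":0.036,"dy":-0.205,"dz":0,"claw":0.3},
  {"ax":0,"ay":0,"az":0,"dx":0.036,"dy":-0.205,"dz":0,"claw":0.3},
  {"ax":0,"ay":0,"az":0,"dx":0.036,"dy":-0.205,"dz":0,"claw":0.3},
  {"ax":0,"ay":0,"az":0,"dx":0.036,"dy":-0.205,"dz":0,"claw":0.3},
  {"ax":0,"ay":0,"az":0,"dx":0.036,"dy":-0.205,"dz":0,"claw":0.3},
  {"ax":0,"ay":0,"az":0,"dx":0.036,"dy":-0.205,"dz":0,"claw":0.3},
  {"ax":0,"ay":0,"az":0,"dx":0.036,"dy":-0.205,"dz":0,"claw":0.3},
  {"ax":0,"ay":0,"az":0,"dx":0.036,"dy":-0.205,"dz":0,"claw":0.3},
  {"ax":0,"ay":0,"az":0,"dx":0.036,"dy":-0.205,"dz":0,"claw":0.3},
  {"ax":0,"ay":0,"az":0,"dx":0,"dy":0,"dz":0,"claw":0.3},
])

```text
time: 15.75
position: [429.7, -61.1, 164.9]
tcp_rot: [0.156, 0.988, -0.001, -0.002]
ft_force: [0.2, -0.1, -1.8]
gripper_width: 32.3
grasp_force: 63.5
```

servo_tool([
  {"ax":0,"ay":0,"az":0,"dx":0,"dy":0,"dz":0,"claw":0.3},
])

```text
time: 15.83
position: [431.2, -58.9, 165.3]
tcp_rot: [0.155, 0.988, 0.0, -0.001]
ft_force: [0.5, -0.2, -1.5]
gripper_width: 32.4
grasp_force: 63.5
```

servo_tool([
  {"ax":0,"ay":0,"az":0,"dx":-0.03,"dy":0.037,"dz":0.08,"claw":0.3},
  {"ax":0,"ay":0,"az":0,"dx":0,"dy":0,"dz":0.2,"claw":0.3},
  {"ax":0,"ay":0,"az":0,"dx":0,"dy":0,"dz":0.2,"claw":0.3},
  {"ax":0,"ay":0,"az":0,"dx":0,"dy":0,"dz":0.2,"claw":0.3},
  {"ax":0,"ay":0,"az":0,"dx":0,"dy":0,"dz":0.1,"claw":0.3},
  {"ax":0,"ay":0,"az":0,"dx":0,"dy":0,"dz":0,"claw":0.3},
  {"ax":0,"ay":0,"az":0,"dx":0,"dy":0,"dz":0,"claw":0.46},
  {"ax":0,"ay":0,"az":0,"dx":0,"dy":0,"dz":0,"claw":0.46},
  {"ax":0,"ay":0,"az":0,"dx":0,"dy":0,"dz":-0.2,"claw":0.46},
  {"ax":0,"ay":0,"az":0,"dx":0,"dy":0,"dz":-0.25,"claw":0.46},
  {"ax":0,"ay":0,"az":0,"dx":0,"dy":0,"dz":-0.25,"claw":0.65},
  {"ax":0,"ay":0,"az":0,"dx":0,"dy":0,"dz":-0.2,"claw":0.65},
])

```text
time: 16.83
position: [439.1, -53.5, 187.2]
tcp_rot: [0.153, 0.988, -0.0, 0.001]
ft_force: [0.0, -0.3, -0.2]
gripper_width: 55.6
grasp_force: 0.0
```

```bash
python3 - <<'E'
from h import *
go(573,279,110,166.5);snap('wrist','w11');print(monitor.read_state()['gripper_width'])
E
```

```text
cur [439.1 -53.5 187.2] yaw 162.4 az total -0.023 q1,q6 [-0.24 -1.51] F [ 0.  -0.3 -0.2]
 before turn dx,dy,dz -0.182 2.383 0.514  after turn -0.351 2.364
55.50703461923468
```

servo_tool([
  {"ax":0,"ay":0,"az":-0.023,"dx":0,"dy":0,"dz":0,"claw":0.65},
  {"ax":0,"ay":0,"az":0,"dx":-0.032,"dy":0.215,"dz":0.047,"claw":0.65},
  {"ax":0,"ay":0,"az":0,"dx":-0.032,"dy":0.215,"dz":0.047,"claw":0.65},
  {"ax":0,"ay":0,"az":0,"dx":-0.032,"dy":0.215,"dz":0.047,"claw":0.65},
  {"ax":0,"ay":0,"az":0,"dx":-0.032,"dy":0.215,"dz":0.047,"claw":0.65},
  {"ax":0,"ay":0,"az":0,"dx":-0.032,"dy":0.215,"dz":0.047,"claw":0.65},
  {"ax":0,"ay":0,"az":0,"dx":-0.032,"dy":0.215,"dz":0.047,"claw":0.65},
  {"ax":0,"ay":0,"az":0,"dx":-0.032,"dy":0.215,"dz":0.047,"claw":0.65},
  {"ax":0,"ay":0,"az":0,"dx":-0.032,"dy":0.215,"dz":0.047,"claw":0.65},
  {"ax":0,"ay":0,"az":0,"dx":-0.032,"dy":0.215,"dz":0.047,"claw":0.65},
  {"ax":0,"ay":0,"az":0,"dx":-0.032,"dy":0.215,"dz":0.047,"claw":0.65},
  {"ax":0,"ay":0,"az":0,"dx":-0.032,"dy":0.215,"dz":0.047,"claw":0.65},
])

```text
time: 17.88
position: [572.5, 281.0, 105.7]
tcp_rot: [0.117, 0.993, -0.0, -0.0]
ft_force: [0.8, -0.4, -0.3]
gripper_width: 55.6
grasp_force: 0.0
```

servo_tool([
  {"ax":0,"ay":0,"az":0,"dx":0,"dy":0,"dz":0,"claw":0.65},
  {"ax":0,"ay":0,"az":0,"dx":0,"dy":0,"dz":0,"claw":0.65},
  {"ax":0,"ay":0,"az":0,"dx":0,"dy":0,"dz":0.1,"claw":0.65},
])

```text
time: 18.13
position: [574.4, 279.8, 94.5]
tcp_rot: [0.117, 0.993, 0.001, 0.002]
ft_force: [1.2, 0.1, 1.6]
gripper_width: 55.5
grasp_force: 0.0
```

```bash
python3 - <<'E'
from h import *
go(573,279,5,166.5)
E
```

```text
cur [574.4 279.8  94.5] yaw 166.6 az total 0.0 q1,q6 [ 0.37 -0.97] F [1.2 0.1 1.6]
 before turn dx,dy,dz 0.008 -0.007 0.597  after turn 0.008 -0.007
```

servo_tool([
  {"ax":0,"ay":0,"az":0,"dx":0.01,"dy":0,"dz":0.15,"claw":0.65},
  {"ax":0,"ay":0,"az":0,"dx":0,"dy":0,"dz":0.15,"claw":0.65},
  {"ax":0,"ay":0,"az":0,"dx":0,"dy":0,"dz":0.15,"claw":0.65},
  {"ax":0,"ay":0,"az":0,"dx":0,"dy":0,"dz":0.1,"claw":0.65},
  {"ax":0,"ay":0,"az":0,"dx":0,"dy":0,"dz":0.04,"claw":0.65},
  {"ax":0,"ay":0,"az":0,"dx":0,"dy":0,"dz":0,"claw":0.3},
  {"ax":0,"ay":0,"az":0,"dx":0,"dy":0,"dz":0,"claw":0.3},
  {"ax":0,"ay":0,"az":0,"dx":0,"dy":0,"dz":0,"claw":0.3},
  {"ax":0,"ay":0,"az":0,"dx":0,"dy":0,"dz":0,"claw":0.3},
  {"ax":0,"ay":0,"az":0,"dx":0,"dy":0,"dz":0,"claw":0.3},
  {"ax":0,"ay":0,"az":0,"dx":0,"dy":0,"dz":0,"claw":0.3},
])

```text
time: 19.05
position: [571.7, 279.1, 4.6]
tcp_rot: [0.118, 0.993, 0.0, 0.001]
ft_force: [0.0, -0.8, -2.2]
gripper_width: 32.5
grasp_force: 62.0
```

servo_tool([
  {"ax":0,"ay":0,"az":0,"dx":0,"dy":0,"dz":-0.2,"claw":0.3},
  {"ax":0,"ay":0,"az":0,"dx":0,"dy":0,"dz":-0.24,"claw":0.3},
  {"ax":0,"ay":0,"az":0,"dx":0,"dy":0,"dz":-0.24,"claw":0.3},
  {"ax":0,"ay":0,"az":0,"dx":0,"dy":0,"dz":-0.24,"claw":0.3},
  {"ax":0,"ay":0,"az":0,"dx":0,"dy":0,"dz":-0.17,"claw":0.3},
  {"ax":0,"ay":0,"az":0,"dx":0,"dy":0,"dz":0,"claw":0.3},
  {"ax":0,"ay":0,"az":0,"dx":0,"dy":0,"dz":0,"claw":0.3},
])

```text
time: 19.63
position: [572.5, 279.5, 170.0]
tcp_rot: [0.118, 0.993, 0.001, 0.002]
ft_force: [0.9, -0.4, -2.6]
gripper_width: 33.0
grasp_force: 62.2
```

```bash
python3 - <<'E'
from h import *
go(448,-28,170,162);snap('wrist','w12')
s=np.load('pics/w11.npz')
a=cv2.imread('pics/w11_raw.png');c=proj('w11',[448.7,-42,60]).astype(int);print(c)
x,y=max(c[0]-130,0),max(c[1]-130,0);a=a[y:y+260,x:x+260]
b=cv2.imread('pics/s10_raw.png')[210:310,300:420]
cv2.imwrite('pics/m12.png',np.hstack([cv2.resize(a,(390,390)),cv2.resize(b,(400,390))]))
E
```

```text
cur [572.5 279.5 170. ] yaw 166.5 az total 0.025 q1,q6 [ 0.37 -0.97] F [ 0.9 -0.4 -2.6]
 before turn dx,dy,dz 0.328 -2.187 0.0  after turn 0.156 -2.206
[334 233]
```

View pics/m12.png

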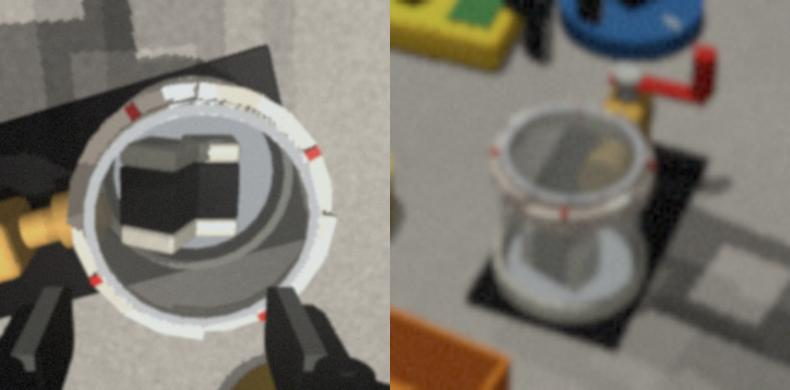

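Panels: two motors lie flat side by side in the pot, at about (180,195) in the left panel. Now the third one on top.

servo_tool([
  {"ax":0,"ay":0,"az":0.025,"dx":0,"dy":0,"dz":0,"claw":0.3},
  {"ax":0,"ay":0,"az":0,"dx":0.014,"dy":-0.2,"dz":0,"claw":0.3},
  {"ax":0,"ay":0,"az":0,"dx":0.014,"dy":-0.2,"dz":0,"claw":0.3},
  {"ax":0,"ay":0,"az":0,"dx":0.014,"dy":-0.2,"dz":0,"claw":0.3},
  {"ax":0,"ay":0,"az":0,"dx":0.014,"dy":-0.2,"dz":0,"claw":0.3},
  {"ax":0,"ay":0,"az":0,"dx":0.014,"dy":-0.2,"dz":0,"claw":0.3},
  {"ax":0,"ay":0,"az":0,"dx":0.014,"dy":-0.2,"dz":0,"claw":0.3},
  {"ax":0,"ay":0,"az":0,"dx":0.014,"dy":-0.2,"dz":0,"claw":0.3},
  {"ax":0,"ay":0,"az":0,"dx":0.014,"dy":-0.2,"dz":0,"claw":0.3},
  {"ax":0,"ay":0,"az":0,"dx":0.014,"dy":-0.2,"dz":0,"claw":0.3},
  {"ax":0,"ay":0,"az":0,"dx":0.014,"dy":-0.2,"dz":0,"claw":0.3},
  {"ax":0,"ay":0,"az":0,"dx":0.014,"dy":-0.2,"dz":0,"claw":0.3},
])

```text
time: 20.68
position: [444.8, -28.6, 164.2]
tcp_rot: [0.156, 0.988, 0.0, -0.003]
ft_force: [0.4, -0.3, -1.0]
gripper_width: 32.5
grasp_force: 62.2
```

servo_tool([
  {"ax":0,"ay":0,"az":0,"dx":0,"dy":0,"dz":0,"claw":0.3},
  {"ax":0,"ay":0,"az":0,"dx":0,"dy":0,"dz":0,"claw":0.3},
])

```text
time: 20.85
position: [445.4, -28.6, 164.6]
tcp_rot: [0.158, 0.987, 0.0, -0.002]
ft_force: [0.0, -0.0, -1.5]
gripper_width: 32.4
grasp_force: 62.2
```

servo_tool([
  {"ax":0,"ay":0,"az":0,"dx":-0.015,"dy":0,"dz":0.1,"claw":0.3},
  {"ax":0,"ay":0,"az":0,"dx":0,"dy":0,"dz":0.2,"claw":0.3},
  {"ax":0,"ay":0,"az":0,"dx":0,"dy":0,"dz":0.2,"claw":0.3},
  {"ax":0,"ay":0,"az":0,"dx":0,"dy":0,"dz":0.15,"claw":0.3},
  {"ax":0,"ay":0,"az":0,"dx":0,"dy":0,"dz":0.09,"claw":0.3},
  {"ax":0,"ay":0,"az":0,"dx":0,"dy":0,"dz":0,"claw":0.3},
  {"ax":0,"ay":0,"az":0,"dx":0,"dy":0,"dz":0,"claw":0.46},
  {"ax":0,"ay":0,"az":0,"dx":0,"dy":0,"dz":0,"claw":0.46},
  {"ax":0,"ay":0,"az":0,"dx":0,"dy":0,"dz":-0.2,"claw":0.46},
  {"ax":0,"ay":0,"az":0,"dx":0,"dy":0,"dz":-0.25,"claw":0.46},
  {"ax":0,"ay":0,"az":0,"dx":0,"dy":0,"dz":-0.25,"claw":0.65},
  {"ax":0,"ay":0,"az":0,"dx":0,"dy":0,"dz":-0.2,"claw":0.65},
])

```text
time: 21.85
position: [449.6, -27.3, 192.7]
tcp_rot: [0.156, 0.988, 0.0, -0.0]
ft_force: [1.2, -0.6, -0.2]
gripper_width: 55.6
grasp_force: 0.0
```

```bash
python3 - <<'E'
from h import *
go(504,294,110,173.3);snap('wrist','w13');print(monitor.read_state()['gripper_width'])
E
```

```text
cur [449.6 -27.3 192.7] yaw 162.1 az total -0.062 q1,q6 [-0.18 -1.44] F [ 1.2 -0.6 -0.2]
 before turn dx,dy,dz 0.313 2.15 0.552  after turn -0.11 2.17
55.41725249560915
```

servo_tool([
  {"ax":0,"ay":0,"az":-0.031,"dx":0,"dy":0,"dz":0,"claw":0.65},
  {"ax":0,"ay":0,"az":-0.031,"dx":0,"dy":0,"dz":0,"claw":0.65},
  {"ax":0,"ay":0,"az":0,"dx":-0.011,"dy":0.217,"dz":0.055,"claw":0.65},
  {"ax":0,"ay":0,"az":0,"dx":-0.011,"dy":0.217,"dz":0.055,"claw":0.65},
  {"ax":0,"ay":0,"az":0,"dx":-0.011,"dy":0.217,"dz":0.055,"claw":0.65},
  {"ax":0,"ay":0,"az":0,"dx":-0.011,"dy":0.217,"dz":0.055,"claw":0.65},
  {"ax":0,"ay":0,"az":0,"dx":-0.011,"dy":0.217,"dz":0.055,"claw":0.65},
  {"ax":0,"ay":0,"az":0,"dx":-0.011,"dy":0.217,"dz":0.055,"claw":0.65},
  {"ax":0,"ay":0,"az":0,"dx":-0.011,"dy":0.217,"dz":0.055,"claw":0.65},
  {"ax":0,"ay":0,"az":0,"dx":-0.011,"dy":0.217,"dz":0.055,"claw":0.65},
  {"ax":0,"ay":0,"az":0,"dx":-0.011,"dy":0.217,"dz":0.055,"claw":0.65},
  {"ax":0,"ay":0,"az":0,"dx":-0.011,"dy":0.217,"dz":0.055,"claw":0.65},
])

```text
time: 22.9
position: [503.3, 295.4, 106.4]
tcp_rot: [0.059, 0.998, -0.0, -0.001]
ft_force: [0.4, -0.4, 0.4]
gripper_width: 55.4
grasp_force: 0.0
```

servo_tool([
  {"ax":0,"ay":0,"az":0,"dx":0,"dy":0,"dz":0,"claw":0.65},
  {"ax":0,"ay":0,"az":0,"dx":0,"dy":0,"dz":0,"claw":0.65},
])

```text
time: 23.07
position: [502.9, 294.6, 106.1]
tcp_rot: [0.058, 0.998, -0.001, -0.002]
ft_force: [-0.2, 0.0, -0.7]
gripper_width: 55.6
grasp_force: 0.0
```

```bash
python3 - <<'E'
from h import *
go(504,294,5,173.3)
E
```

```text
cur [502.9 294.6 106.1] yaw 173.4 az total 0.0 q1,q6 [ 0.44 -1.02] F [-0.2  0.  -0.7]
 before turn dx,dy,dz -0.008 -0.003 0.674  after turn -0.008 -0.003
```

servo_tool([
  {"ax":0,"ay":0,"az":0,"dx":0,"dy":0,"dz":0.15,"claw":0.65},
  {"ax":0,"ay":0,"az":0,"dx":0,"dy":0,"dz":0.2,"claw":0.65},
  {"ax":0,"ay":0,"az":0,"dx":0,"dy":0,"dz":0.18,"claw":0.65},
  {"ax":0,"ay":0,"az":0,"dx":0,"dy":0,"dz":0.1,"claw":0.65},
  {"ax":0,"ay":0,"az":0,"dx":0,"dy":0,"dz":0.04,"claw":0.65},
  {"ax":0,"ay":0,"az":0,"dx":0,"dy":0,"dz":0,"claw":0.3},
  {"ax":0,"ay":0,"az":0,"dx":0,"dy":0,"dz":0,"claw":0.3},
  {"ax":0,"ay":0,"az":0,"dx":0,"dy":0,"dz":0,"claw":0.3},
  {"ax":0,"ay":0,"az":0,"dx":0,"dy":0,"dz":0,"claw":0.3},
  {"ax":0,"ay":0,"az":0,"dx":0,"dy":0,"dz":0,"claw":0.3},
  {"ax":0,"ay":0,"az":0,"dx":0,"dy":0,"dz":0,"claw":0.3},
])

```text
time: 23.98
position: [504.9, 292.9, 9.0]
tcp_rot: [0.06, 0.998, 0.0, 0.001]
ft_force: [-0.1, 0.3, -2.4]
gripper_width: 32.4
grasp_force: 62.3
```

servo_tool([
  {"ax":0,"ay":0,"az":0,"dx":0,"dy":0,"dz":-0.2,"claw":0.3},
  {"ax":0,"ay":0,"az":0,"dx":0,"dy":0,"dz":-0.24,"claw":0.3},
  {"ax":0,"ay":0,"az":0,"dx":0,"dy":0,"dz":-0.24,"claw":0.3},
  {"ax":0,"ay":0,"az":0,"dx":0,"dy":0,"dz":-0.24,"claw":0.3},
  {"ax":0,"ay":0,"az":0,"dx":0,"dy":0,"dz":-0.17,"claw":0.3},
  {"ax":0,"ay":0,"az":0,"dx":0,"dy":0,"dz":0,"claw":0.3},
  {"ax":0,"ay":0,"az":0,"dx":0,"dy":0,"dz":0,"claw":0.3},
])

```text
time: 24.57
position: [505.6, 293.3, 174.1]
tcp_rot: [0.06, 0.998, 0.001, 0.002]
ft_force: [-0.3, 0.4, -3.1]
gripper_width: 32.1
grasp_force: 62.6
```

```bash
python3 - <<'E'
from h import *
go(443,-57,170,162);snap('scene','c13')
E
```

```text
cur [505.6 293.3 174.1] yaw 173.2 az total 0.062 q1,q6 [ 0.43 -1.02] F [-0.3  0.4 -3.1]
 before turn dx,dy,dz 0.137 -2.368 0.027  after turn -0.325 -2.35
```

servo_tool([
  {"ax":0,"ay":0,"az":0.031,"dx":0,"dy":0,"dz":0,"claw":0.3},
  {"ax":0,"ay":0,"az":0.031,"dx":0,"dy":0,"dz":0,"claw":0.3},
  {"ax":0,"ay":0,"az":0,"dx":-0.033,"dy":-0.235,"dz":0,"claw":0.3},
  {"ax":0,"ay":0,"az":0,"dx":-0.033,"dy":-0.235,"dz":0,"claw":0.3},
  {"ax":0,"ay":0,"az":0,"dx":-0.033,"dy":-0.235,"dz":0,"claw":0.3},
  {"ax":0,"ay":0,"az":0,"dx":-0.033,"dy":-0.235,"dz":0,"claw":0.3},
  {"ax":0,"ay":0,"az":0,"dx":-0.033,"dy":-0.235,"dz":0,"claw":0.3},
  {"ax":0,"ay":0,"az":0,"dx":-0.033,"dy":-0.235,"dz":0,"claw":0.3},
  {"ax":0,"ay":0,"az":0,"dx":-0.033,"dy":-0.235,"dz":0,"claw":0.3},
  {"ax":0,"ay":0,"az":0,"dx":-0.033,"dy":-0.235,"dz":0,"claw":0.3},
  {"ax":0,"ay":0,"az":0,"dx":-0.033,"dy":-0.235,"dz":0,"claw":0.3},
  {"ax":0,"ay":0,"az":0,"dx":-0.033,"dy":-0.235,"dz":0,"claw":0.3},
])

```text
time: 25.62
position: [440.3, -58.9, 168.6]
tcp_rot: [0.156, 0.988, 0.0, -0.003]
ft_force: [1.3, -0.5, -2.6]
gripper_width: 32.6
grasp_force: 62.5
```

servo_tool([
  {"ax":0,"ay":0,"az":0,"dx":0,"dy":0,"dz":0,"claw":0.3},
  {"ax":0,"ay":0,"az":0,"dx":0,"dy":0,"dz":0,"claw":0.3},
])

```text
time: 25.78
position: [440.8, -58.9, 168.9]
tcp_rot: [0.159, 0.987, 0.0, -0.002]
ft_force: [-0.1, 0.2, -1.8]
gripper_width: 32.4
grasp_force: 62.5
```

servo_tool([
  {"ax":0,"ay":0,"az":0,"dx":-0.03,"dy":0.022,"dz":0.1,"claw":0.3},
  {"ax":0,"ay":0,"az":0,"dx":0,"dy":0,"dz":0.2,"claw":0.3},
  {"ax":0,"ay":0,"az":0,"dx":0,"dy":0,"dz":0.2,"claw":0.3},
  {"ax":0,"ay":0,"az":0,"dx":0,"dy":0,"dz":0.14,"claw":0.3},
  {"ax":0,"ay":0,"az":0,"dx":0,"dy":0,"dz":0,"claw":0.3},
  {"ax":0,"ay":0,"az":0,"dx":0,"dy":0,"dz":0,"claw":0.3},
  {"ax":0,"ay":0,"az":0,"dx":0,"dy":0,"dz":0,"claw":0.44},
  {"ax":0,"ay":0,"az":0,"dx":0,"dy":0,"dz":0,"claw":0.44},
  {"ax":0,"ay":0,"az":0,"dx":0,"dy":0,"dz":0,"claw":0.44},
  {"ax":0,"ay":0,"az":0,"dx":0,"dy":0,"dz":-0.2,"claw":0.44},
  {"ax":0,"ay":0,"az":0,"dx":0,"dy":0,"dz":-0.25,"claw":0.44},
  {"ax":0,"ay":0,"az":0,"dx":0,"dy":0,"dz":-0.25,"claw":0.7},
])

```text
time: 26.78
position: [447.1, -55.6, 181.4]
tcp_rot: [0.156, 0.988, 0.0, -0.001]
ft_force: [0.8, -0.3, 0.1]
gripper_width: 48.1
grasp_force: 0.0
```

```bash
python3 - <<'E'
from h import *
snap('wrist','w14');snap('scene','c14');snap('side','s14');print(monitor.read_state()['gripper_width'])
a=cv2.imread('pics/w14_raw.png');c=proj('w14',[448.7,-42,90]).astype(int);print(c)
x,y=max(c[0]-130,0),max(c[1]-130,0);a=a[y:y+260,x:x+260]
b=cv2.imread('pics/s14_raw.png')[200:310,300:420];e=cv2.imread('pics/c14_raw.png')[300:440,180:300]
cv2.imwrite('pics/m14.png',np.hstack([cv2.resize(a,(300,300)),cv2.resize(b,(260,300)),cv2.resize(e,(240,300))]))
# lid blue
a=cv2.imread('pics/c14_raw.png');h=cv2.cvtColor(a,cv2.COLOR_BGR2HSV);m=((h[:,:,0]>95)&(h[:,:,0]<125)&(h[:,:,1]>120)).astype(np.uint8)
for f in('c7','c14'):
    a=cv2.imread(f'pics/{f}_raw.png');h=cv2.cvtColor(a,cv2.COLOR_BGR2HSV);m=((h[:,:,0]>95)&(h[:,:,0]<125)&(h[:,:,1]>120)&(h[:,:,2]>70)).astype(np.uint8)
    n,l,s,c=cv2.connectedComponentsWithStats(m);print(f,[(s[i].tolist(),c[i].round(1).tolist()) for i in range(1,n) if s[i,4]>400])
E
```

```text
59.29191093950139
[336 236]
c7 [([339, 0, 52, 46, 786], [365.1, 21.6]), ([212, 338, 65, 65, 2757], [244.6, 370.9]), ([105, 344, 44, 43, 1154], [127.2, 365.5]), ([0, 376, 74, 91, 1509], [35.2, 427.2])]
c14 [([89, 0, 51, 30, 713], [117.6, 9.9]), ([339, 0, 54, 46, 1451], [364.1, 21.4]), ([125, 36, 66, 47, 806], [157.1, 52.6]), ([215, 326, 64, 63, 2642], [246.6, 357.7]), ([105, 344, 44, 43, 1161], [127.3, 365.4]), ([0, 376, 74, 91, 1555], [35.2, 426.5])]
```

View pics/m14.png

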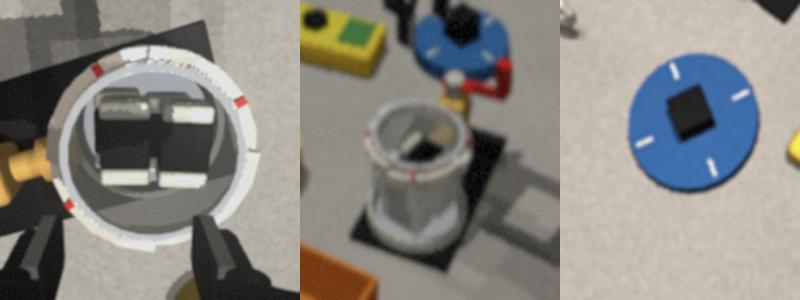

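All four motors lie in two neat layers below the rim. The big lid has been knocked, from (245,371) to (247,358), so I'm measuring it afresh from its white marks.

```bash
cat >> h.py <<'E'
def lid(f,guess,z=21.8,rad=75):
    a=cv2.imread(f'pics/{f}_raw.png');h=cv2.cvtColor(a,cv2.COLOR_BGR2HSV)
    k=np.zeros(a.shape[:2],np.uint8);poly=[proj(f,[guess[0]+rad*.88*np.cos(t),guess[1]+rad*.88*np.sin(t),z]) for t in np.linspace(0,6.28,40)]
    cv2.fillPoly(k,[np.array(poly).astype(np.int32)],1)
    m=((h[:,:,1]<100)&(h[:,:,2]>130)).astype(np.uint8)*k
    n,l,s,c=cv2.connectedComponentsWithStats(m);P=[]
    for i in range(1,n):
        if s[i,4]>12:
            w=ray(f,*c[i],z);P.append(w[:2]);print(' mark',s[i,4],c[i].round(1),w[:2].round(1))
    return np.array(P)
E
python3 - <<'E'
from h import *
g=ray('c14',246.6,357.7,20);print(g.round(1))
P=lid('c14',g)
if len(P)==4:
    c=P.mean(0);print(c.round(1),np.degrees(np.arctan2(*(P-c).T[::-1])).round(1),np.linalg.norm(P-c,axis=1).round(1))
go(g[0],g[1],200,90-27)
E
```

```text
[ 498.5 -361.8   20. ]
 mark 26 [237.2 333.3] [ 446.4 -331. ]
 mark 29 [269.6 343.9] [ 520.8 -309.2]
 mark 33 [221.9 365.7] [ 466.6 -406.1]
 mark 33 [255.7 377.7] [ 542.6 -384.7]
[ 494.1 -357.7] [ 150.7   61.2 -119.6  -29.1] [54.7 55.4 55.6 55.5]
cur [450.8 -56.6 185.7] yaw 162.0 az total 0.55 q1,q6 [-0.24 -1.5 ] F [ 0.4 -0.6 -0.4]
 before turn dx,dy,dz -0.931 -1.837 -0.095  after turn -1.669 1.207
```

The lid is now at (494,-358) with its lugs at 60.8° (mod 90). That is about 29° clockwise of the thread starts, just right for setting it down.

servo_tool([
  {"ax":0,"ay":0,"az":0,"dx":-0.09,"dy":-0.182,"dz":-0.01,"claw":0.8},
  {"ax":0,"ay":0,"az":0,"dx":-0.09,"dy":-0.182,"dz":-0.01,"claw":0.8},
  {"ax":0,"ay":0,"az":0,"dx":-0.09,"dy":-0.182,"dz":-0.01,"claw":0.8},
  {"ax":0,"ay":0,"az":0,"dx":-0.09,"dy":-0.182,"dz":-0.01,"claw":0.8},
  {"ax":0,"ay":0,"az":0,"dx":-0.09,"dy":-0.182,"dz":-0.01,"claw":0.8},
  {"ax":0,"ay":0,"az":0,"dx":-0.09,"dy":-0.182,"dz":-0.01,"claw":0.8},
  {"ax":0,"ay":0,"az":0,"dx":-0.09,"dy":-0.182,"dz":-0.01,"claw":0.8},
  {"ax":0,"ay":0,"az":0,"dx":-0.09,"dy":-0.182,"dz":-0.01,"claw":0.8},
  {"ax":0,"ay":0,"az":0,"dx":-0.09,"dy":-0.182,"dz":-0.01,"claw":0.8},
  {"ax":0,"ay":0,"az":0,"dx":-0.09,"dy":-0.182,"dz":-0.01,"claw":0.8},
])

```text
time: 27.77
position: [491.6, -358.4, 194.3]
tcp_rot: [0.157, 0.988, 0.001, -0.001]
ft_force: [0.7, -0.5, 0.8]
gripper_width: 68.4
grasp_force: 0.0
```

servo_tool([
  {"ax":0,"ay":0,"az":0.038,"dx":0,"dy":0,"dz":0,"claw":0.8},
  {"ax":0,"ay":0,"az":0.038,"dx":0,"dy":0,"dz":0,"claw":0.8},
  {"ax":0,"ay":0,"az":0.038,"dx":0,"dy":0,"dz":0,"claw":0.8},
  {"ax":0,"ay":0,"az":0.038,"dx":0,"dy":0,"dz":0,"claw":0.8},
  {"ax":0,"ay":0,"az":0.038,"dx":0,"dy":0,"dz":0,"claw":0.8},
  {"ax":0,"ay":0,"az":0.038,"dx":0,"dy":0,"dz":0,"claw":0.8},
  {"ax":0,"ay":0,"az":0.038,"dx":0,"dy":0,"dz":0,"claw":0.8},
  {"ax":0,"ay":0,"az":0.038,"dx":0,"dy":0,"dz":0,"claw":0.8},
  {"ax":0,"ay":0,"az":0.038,"dx":0,"dy":0,"dz":0,"claw":0.8},
  {"ax":0,"ay":0,"az":0.038,"dx":0,"dy":0,"dz":0,"claw":0.8},
  {"ax":0,"ay":0,"az":0.038,"dx":0,"dy":0,"dz":0,"claw":0.8},
  {"ax":0,"ay":0,"az":0.038,"dx":0,"dy":0,"dz":0,"claw":0.8},
])

```text
time: 28.77
position: [491.6, -356.8, 194.2]
tcp_rot: [0.768, 0.64, -0.0, -0.001]
ft_force: [-0.4, -0.1, 0.2]
gripper_width: 67.8
grasp_force: 0.0
```

servo_tool([
  {"ax":0,"ay":0,"az":0.036,"dx":0,"dy":0,"dz":0,"claw":0.8},
  {"ax":0,"ay":0,"az":0.036,"dx":0,"dy":0,"dz":0,"claw":0.8},
  {"ax":0,"ay":0,"az":0.034,"dx":0,"dy":0,"dz":0,"claw":0.8},
  {"ax":0,"ay":0,"az":0,"dx":0,"dy":0,"dz":0,"claw":0.8},
  {"ax":0,"ay":0,"az":0,"dx":0,"dy":0,"dz":0,"claw":0.8},
])

```text
time: 29.18
position: [491.6, -357.0, 194.6]
tcp_rot: [0.862, 0.508, -0.0, -0.001]
ft_force: [-0.2, 0.4, 0.3]
gripper_width: 68.0
grasp_force: 0.0
```

```bash
python3 - <<'E'
from h import *
snap('wrist','w15');snap('scene','c15')
for f in('w15','c15'):
    P=lid(f,[494,-358])
    if len(P)==4:
        c=P.mean(0);print(c.round(1),np.degrees(np.arctan2(*(P-c).T[::-1])).round(1),np.linalg.norm(P-c,axis=1).round(1))
go(494,-358,110,60.8)
E
```

```text
mark 135 [320.4 150.8] [ 521.6 -308.7]
 mark 107 [259.9 211.7] [ 444.5 -330. ]
 mark 128 [379.6 212.2] [ 543.4 -385.3]
 mark 33 [269.6 343.9] [ 520.8 -309.2]
 mark 35 [255.5 377.2] [ 541.6 -384.2]
cur [ 491.8 -357.2  195.1] yaw 61.0 az total 0.001 q1,q6 [-0.72 -0.21] F [ 0.8 -0.   1.6]
 before turn dx,dy,dz 0.002 0.015 0.567  after turn 0.002 0.015
```

servo_tool([
  {"ax":0,"ay":0,"az":0,"dx":0,"dy":0.015,"dz":0.2,"claw":0.8},
  {"ax":0,"ay":0,"az":0,"dx":0,"dy":0,"dz":0.22,"claw":0.8},
  {"ax":0,"ay":0,"az":0,"dx":0,"dy":0,"dz":0.22,"claw":0.8},
  {"ax":0,"ay":0,"az":0,"dx":0,"dy":0,"dz":0.2,"claw":0.8},
  {"ax":0,"ay":0,"az":0,"dx":0,"dy":0,"dz":0.15,"claw":0.8},
  {"ax":0,"ay":0,"az":0,"dx":0,"dy":0,"dz":0.1,"claw":0.8},
  {"ax":0,"ay":0,"az":0,"dx":0,"dy":0,"dz":0.05,"claw":0.8},
  {"ax":0,"ay":0,"az":0,"dx":0,"dy":0,"dz":0,"claw":0.8},
])

```text
time: 29.95
position: [492.7, -357.4, 22.4]
tcp_rot: [0.862, 0.507, -0.001, -0.002]
ft_force: [0.5, 0.3, -0.4]
gripper_width: 68.5
grasp_force: 0.0
```

servo_tool([
  {"ax":0,"ay":0,"az":0,"dx":0,"dy":0,"dz":0,"claw":0.3},
  {"ax":0,"ay":0,"az":0,"dx":0,"dy":0,"dz":0,"claw":0.3},
  {"ax":0,"ay":0,"az":0,"dx":0,"dy":0,"dz":0,"claw":0.3},
  {"ax":0,"ay":0,"az":0,"dx":0,"dy":0,"dz":0,"claw":0.3},
  {"ax":0,"ay":0,"az":0,"dx":0,"dy":0,"dz":0,"claw":0.3},
  {"ax":0,"ay":0,"az":0,"dx":0,"dy":0,"dz":0,"claw":0.3},
])

```text
time: 30.45
position: [495.3, -359.6, 27.1]
tcp_rot: [0.862, 0.506, 0.001, 0.002]
ft_force: [0.5, -0.1, 6.1]
gripper_width: 38.3
grasp_force: 63.8
```

servo_tool([
  {"ax":0,"ay":0,"az":0,"dx":0,"dy":0,"dz":-0.05,"claw":0.3},
  {"ax":0,"ay":0,"az":0,"dx":0,"dy":0,"dz":-0.1,"claw":0.3},
  {"ax":0,"ay":0,"az":0,"dx":0,"dy":0,"dz":-0.15,"claw":0.3},
  {"ax":0,"ay":0,"az":0,"dx":0,"dy":0,"dz":-0.2,"claw":0.3},
  {"ax":0,"ay":0,"az":0,"dx":0,"dy":0,"dz":-0.2,"claw":0.3},
  {"ax":0,"ay":0,"az":0,"dx":0,"dy":0,"dz":-0.2,"claw":0.3},
  {"ax":0,"ay":0,"az":0,"dx":0,"dy":0,"dz":-0.15,"claw":0.3},
  {"ax":0,"ay":0,"az":0,"dx":0,"dy":0,"dz":-0.1,"claw":0.3},
  {"ax":0,"ay":0,"az":0,"dx":0,"dy":0,"dz":0,"claw":0.3},
  {"ax":0,"ay":0,"az":0,"dx":0,"dy":0,"dz":0,"claw":0.3},
])

```text
time: 31.28
position: [493.9, -358.4, 197.5]
tcp_rot: [0.862, 0.506, 0.0, 0.0]
ft_force: [0.4, 0.4, -3.1]
gripper_width: 38.2
grasp_force: 62.8
```

```bash
python3 - <<'E'
from h import *
go(448.7,-42,190,60.8)
snap('scene','c16')
s=monitor.read_state();p=s['position'];print(s['gripper_width'],s['grasp_force'])
for dz in (-15,-5,5):
    print(dz);P=lid('c16',[p[0],p[1]],z=p[2]+dz)
    if len(P)==4: c=P.mean(0);print(c.round(1),np.linalg.norm(P-c,axis=1).round(1),np.degrees(np.arctan2(*(P-c).T[::-1])).round(1))
E
```

```text
cur [ 493.9 -358.4  197.5] yaw 60.8 az total 0.0 q1,q6 [-0.72 -0.21] F [ 0.4  0.4 -3.1]
 before turn dx,dy,dz 1.695 -1.291 0.05  after turn 1.694 -1.292
38.55587669944065 62.81800389289856
-15
 mark 38 [260.7 313.9] [ 516.5 -305.9]
 mark 91 [231.1 325.5] [ 484.9 -356.6]
 mark 45 [244.4 351.9] [ 538.7 -382.2]
-5
 mark 38 [260.7 313.9] [ 520.1 -308.5]
 mark 91 [231.1 325.5] [ 488.8 -358.6]
 mark 43 [244.3 351.7] [ 541.6 -383.7]
5
 mark 41 [261.1 313.8] [ 524.  -310.4]
 mark 91 [231.1 325.5] [ 492.6 -360.6]
 mark 38 [244.1 351.2] [ 544.  -384.8]
```

servo_tool([
  {"ax":0,"ay":0,"az":0,"dx":0.1,"dy":-0.076,"dz":0,"claw":0.3},
  {"ax":0,"ay":0,"az":0,"dx":0.16,"dy":-0.122,"dz":0,"claw":0.3},
  {"ax":0,"ay":0,"az":0,"dx":0.16,"dy":-0.122,"dz":0,"claw":0.3},
  {"ax":0,"ay":0,"az":0,"dx":0.16,"dy":-0.122,"dz":0,"claw":0.3},
  {"ax":0,"ay":0,"az":0,"dx":0.16,"dy":-0.122,"dz":0,"claw":0.3},
  {"ax":0,"ay":0,"az":0,"dx":0.16,"dy":-0.122,"dz":0,"claw":0.3},
  {"ax":0,"ay":0,"az":0,"dx":0.16,"dy":-0.122,"dz":0,"claw":0.3},
  {"ax":0,"ay":0,"az":0,"dx":0.16,"dy":-0.122,"dz":0,"claw":0.3},
  {"ax":0,"ay":0,"az":0,"dx":0.16,"dy":-0.122,"dz":0,"claw":0.3},
  {"ax":0,"ay":0,"az":0,"dx":0.16,"dy":-0.122,"dz":0,"claw":0.3},
  {"ax":0,"ay":0,"az":0,"dx":0.1,"dy":-0.076,"dz":0,"claw":0.3},
  {"ax":0,"ay":0,"az":0,"dx":0.05,"dy":-0.036,"dz":0,"claw":0.3},
])

```text
time: 32.33
position: [447.0, -40.8, 194.5]
tcp_rot: [0.862, 0.507, -0.002, -0.002]
ft_force: [-0.6, 0.2, -2.6]
gripper_width: 37.9
grasp_force: 62.8
```

servo_tool([
  {"ax":0,"ay":0,"az":0,"dx":0.06,"dy":-0.045,"dz":0,"claw":0.3},
  {"ax":0,"ay":0,"az":0,"dx":0.04,"dy":-0.03,"dz":0,"claw":0.3},
  {"ax":0,"ay":0,"az":0,"dx":0,"dy":0,"dz":0,"claw":0.3},
  {"ax":0,"ay":0,"az":0,"dx":0,"dy":0,"dz":0,"claw":0.3},
])

```text
time: 32.67
position: [446.5, -24.9, 196.9]
tcp_rot: [0.862, 0.506, -0.0, 0.0]
ft_force: [-0.5, -0.5, -3.0]
gripper_width: 38.2
grasp_force: 62.8
```

```bash
python3 - <<'E'
from h import *
s=monitor.read_state();print(s['gripper_width'],s['grasp_force']);p=s['position']
snap('scene','c17');snap('side','s17');go(448.7,-42,130,60.8)
for f in('c17','s17'):
  for dz in (-5,):
    print(f);P=lid(f,[p[0],p[1]],z=p[2]+dz)
    if len(P)==4: c=P.mean(0);print(c.round(1),np.linalg.norm(P-c,axis=1).round(1),np.degrees(np.arctan2(*(P-c).T[::-1])).round(1))
E
```

```text
38.24291972149592 62.763798236846924
cur [446.7 -25.2 197.2] yaw 60.8 az total -0.0 q1,q6 [-0.18  0.33] F [-0.3 -0.1 -2.7]
 before turn dx,dy,dz -0.091 0.066 0.448  after turn -0.091 0.066
c17
 mark 52 [325.7 177.9] [435.9  29.3]
 mark 29 [338.4 187. ] [473.4  24.7]
 mark 34 [327.  214.8] [494.8 -50.4]
s17
```

servo_tool([
  {"ax":0,"ay":0,"az":0,"dx":-0.048,"dy":0.035,"dz":0.05,"claw":0.3},
  {"ax":0,"ay":0,"az":0,"dx":-0.048,"dy":0.034,"dz":0.1,"claw":0.3},
  {"ax":0,"ay":0,"az":0,"dx":0,"dy":0,"dz":0.1,"claw":0.3},
  {"ax":0,"ay":0,"az":0,"dx":0,"dy":0,"dz":0,"claw":0.3},
  {"ax":0,"ay":0,"az":0,"dx":0,"dy":0,"dz":0,"claw":0.3},
])

```text
time: 33.18
position: [447.7, -42.9, 158.5]
tcp_rot: [0.863, 0.506, -0.001, -0.001]
ft_force: [-0.1, -0.1, -2.8]
gripper_width: 38.6
grasp_force: 62.7
```

```bash
python3 - <<'E'
from h import *
s=monitor.read_state();p=s['position'];print(p.round(1),s['ft_force'].round(1))
snap('scene','c18');snap('wrist','w18')
P=lid('c18',[p[0],p[1]],z=p[2]-5)
for q in P: print(np.degrees(np.arctan2(q[1]+42,q[0]-448.7)).round(1),np.hypot(q[1]+42,q[0]-448.7).round(1))
E
```

```text
[447.7 -42.9 158.5] [-0.1 -0.1 -2.8]
 mark 54 [320.6 195.6] [438.3   5.8]
 mark 28 [334.1 202.8] [474.7   6.7]
 mark 32 [322.8 230.7] [496.4 -68.6]
102.3 48.9
61.9 55.2
-29.2 54.6
```

servo_tool([
  {"ax":0,"ay":0,"az":0,"dx":0,"dy":0,"dz":0.06,"claw":0.3},
  {"ax":0,"ay":0,"az":0,"dx":0,"dy":0,"dz":0.06,"claw":0.3},
  {"ax":0,"ay":0,"az":0,"dx":0,"dy":0,"dz":0.03,"claw":0.3},
  {"ax":0,"ay":0,"az":0,"dx":0,"dy":0,"dz":0.015,"claw":0.3},
  {"ax":0,"ay":0,"az":0,"dx":0,"dy":0,"dz":0,"claw":0.3},
  {"ax":0,"ay":0,"az":0,"dx":0,"dy":0,"dz":0,"claw":0.3},
])

```text
time: 33.78
position: [448.5, -42.1, 134.9]
tcp_rot: [0.862, 0.506, -0.0, -0.0]
ft_force: [0.3, 0.6, -2.6]
gripper_width: 38.5
grasp_force: 62.8
```

servo_tool([
  {"ax":0,"ay":0,"az":0,"dx":0,"dy":0,"dz":0.01,"claw":0.3},
  {"ax":0,"ay":0,"az":0,"dx":0,"dy":0,"dz":0.01,"claw":0.3},
  {"ax":0,"ay":0,"az":0,"dx":0,"dy":0,"dz":0,"claw":0.3},
])

```text
time: 34.03
position: [448.5, -42.1, 132.0]
tcp_rot: [0.862, 0.506, -0.0, -0.0]
ft_force: [-1.1, 0.9, -3.1]
gripper_width: 38.1
grasp_force: 62.8
```

servo_tool([
  {"ax":0,"ay":0,"az":0,"dx":0,"dy":0,"dz":0.01,"claw":0.3},
  {"ax":0,"ay":0,"az":0,"dx":0,"dy":0,"dz":0.01,"claw":0.3},
  {"ax":0,"ay":0,"az":0,"dx":0,"dy":0,"dz":0,"claw":0.3},
])

```text
time: 34.28
position: [448.4, -42.2, 128.7]
tcp_rot: [0.862, 0.506, -0.0, -0.0]
ft_force: [0.0, -0.3, -2.3]
gripper_width: 38.0
grasp_force: 62.8
```

servo_tool([
  {"ax":0,"ay":0,"az":0,"dx":0,"dy":0,"dz":0.01,"claw":0.3},
  {"ax":0,"ay":0,"az":0,"dx":0,"dy":0,"dz":0.01,"claw":0.3},
  {"ax":0,"ay":0,"az":0,"dx":0,"dy":0,"dz":0,"claw":0.3},
])

```text
time: 34.53
position: [448.9, -42.2, 128.2]
tcp_rot: [0.862, 0.506, 0.0, 0.0]
ft_force: [-6.2, 0.4, 7.8]
gripper_width: 38.7
grasp_force: 64.0
```

The lid is resting on the threads. Easing the grip to a loose hold, then turning it back anticlockwise ~38° (with ~6° of play).

servo_tool([
  {"ax":0,"ay":0,"az":0,"dx":0,"dy":0,"dz":0,"claw":0.48},
  {"ax":0,"ay":0,"az":0,"dx":0,"dy":0,"dz":-0.02,"claw":0.48},
  {"ax":0,"ay":0,"az":0,"dx":0,"dy":0,"dz":0,"claw":0.48},
  {"ax":0,"ay":0,"az":0,"dx":0,"dy":0,"dz":0,"claw":0.48},
])

```text
time: 34.87
position: [448.9, -42.3, 129.4]
tcp_rot: [0.862, 0.506, 0.0, 0.0]
ft_force: [0.2, -0.3, 0.4]
gripper_width: 41.0
grasp_force: 0.0
```

```bash
cat >> h.py <<'E'
def potlid(f,z,c=(448.7,-42)):
    for q in lid(f,c,z=z): print('   ang',np.degrees(np.arctan2(q[1]-c[1],q[0]-c[0])).round(1),'r',np.hypot(q[1]-c[1],q[0]-c[0]).round(1))
E
python3 - <<'E'
from h import *
s=monitor.read_state();print(s['position'].round(1),s['ft_force'].round(1),s['wrist_torque'].round(2),s['gripper_width'],s['q'][5])
snap('scene','c19');potlid('c19',121)
E
```

```text
[448.9 -42.3 129.4] [ 0.2 -0.3  0.4] [-0.01 -0.02 -0.02] 40.97654802822916 0.29588414803102014
 mark 57 [321.4 203.8] [439.4   6.7]
 mark 28 [334.4 210.4] [474.9   8.7]
 mark 31 [323.6 238.2] [497.3 -67.3]
   ang 100.8 r 49.6
   ang 62.7 r 57.1
   ang -27.5 r 54.9
```

servo_tool([
  {"ax":0,"ay":0,"az":-0.025,"dx":0,"dy":0,"dz":0,"claw":0.48},
  {"ax":0,"ay":0,"az":-0.025,"dx":0,"dy":0,"dz":0,"claw":0.48},
  {"ax":0,"ay":0,"az":-0.025,"dx":0,"dy":0,"dz":0,"claw":0.48},
  {"ax":0,"ay":0,"az":-0.025,"dx":0,"dy":0,"dz":0,"claw":0.48},
  {"ax":0,"ay":0,"az":-0.025,"dx":0,"dy":0,"dz":0,"claw":0.48},
  {"ax":0,"ay":0,"az":-0.025,"dx":0,"dy":0,"dz":0,"claw":0.48},
  {"ax":0,"ay":0,"az":-0.025,"dx":0,"dy":0,"dz":0,"claw":0.48},
  {"ax":0,"ay":0,"az":-0.025,"dx":0,"dy":0,"dz":0,"claw":0.48},
  {"ax":0,"ay":0,"az":0,"dx":0,"dy":0,"dz":0,"claw":0.48},
  {"ax":0,"ay":0,"az":0,"dx":0,"dy":0,"dz":0,"claw":0.48},
])

```text
time: 35.75
position: [449.0, -42.3, 129.5]
tcp_rot: [0.664, 0.747, 0.0, 0.0]
ft_force: [0.6, -0.7, 2.4]
gripper_width: 40.6
grasp_force: 2.4
```

```bash
python3 - <<'E'
from h import *
s=monitor.read_state();print(s['position'].round(1),s['ft_force'].round(1),s['wrist_torque'].round(2),s['gripper_width'],s['q'][5])
snap('scene','c20')
for z in(122,117):print(z);potlid('c20',z)
E
```

```text
[449.  -42.3 129.5] [ 0.6 -0.7  2.4] [-0.   -0.02 -0.01] 40.59619448938568 -0.33056684587135077
122
 mark 26 [333.2 230.9] [504.7 -39.7]
 mark 22 [298.7 238.3] [452.1 -99.9]
   ang 2.3 r 56.0
   ang -86.7 r 58.0
117
 mark 28 [333.5 231.1] [503.7 -37.2]
 mark 24 [298.5 238.5] [450.1 -98.3]
   ang 5.0 r 55.2
   ang -88.6 r 56.3
```

servo_tool([
  {"ax":0,"ay":0,"az":0,"dx":0,"dy":0,"dz":0,"claw":0.56},
  {"ax":0,"ay":0,"az":0,"dx":0,"dy":0,"dz":0,"claw":0.56},
  {"ax":0,"ay":0,"az":0,"dx":0,"dy":0,"dz":0,"claw":0.56},
  {"ax":0,"ay":0,"az":0,"dx":0,"dy":0,"dz":0,"claw":0.56},
])

```text
time: 36.13
position: [448.2, -42.1, 128.6]
tcp_rot: [0.664, 0.748, -0.0, -0.0]
ft_force: [0.1, -0.5, -0.8]
gripper_width: 47.7
grasp_force: 0.0
```

```bash
cat >> h.py <<'E'
def tri(obs):
    A=[];b=[]
    M=np.zeros((3,3));v=np.zeros(3)
    for f,u,w in obs:
        d=np.load(f'pics/{f}.npz');e=d['e'];k=e[:3,:3]@(np.linalg.inv(d['m'])@[u,w,1]);k/=np.linalg.norm(k)
        I=np.eye(3)-np.outer(k,k);M+=I;v+=I@e[:3,3]
    return np.linalg.solve(M,v)
E
python3 - <<'E'
from h import *
s=monitor.read_state();print(s['position'].round(1),s['ft_force'].round(1),s['gripper_width'])
for n,f in(('scene','c21'),('side','s21'),('wrist','w21')):
    snap(n,f);print(f)
    for z in (121,116): print(z);potlid(f,z)
E
```

```text
[448.2 -42.1 128.6] [ 0.1 -0.5 -0.8] 47.73781614341954
c21
121
 mark 27 [333.3 231. ] [504.7 -39.3]
 mark 22 [298.7 238.3] [451.7 -99.4]
   ang 2.7 r 56.0
   ang -87.1 r 57.5
116
 mark 28 [333.5 231.1] [503.3 -36.7]
 mark 25 [298.4 238.6] [449.8 -98.2]
   ang 5.6 r 54.9
   ang -88.9 r 56.3
s21
121
 mark 17 [334.7 234.1] [510.7 -64.8]
   ang -20.2 r 66.0
116
w21
121
 mark 447 [326.2 171. ] [445.   15.2]
 mark 49 [195.3 273.3] [386.5 -42.7]
 mark 36 [214.9 275.4] [396.2 -42.7]
 mark 353 [427.  288.9] [503.2 -37.2]
 mark 246 [311.  375.6] [450.8 -96.1]
   ang 93.7 r 57.3
   ang -179.3 r 62.3
   ang -179.3 r 52.5
   ang 5.0 r 54.7
   ang -87.7 r 54.2
116
 mark 447 [326.2 171. ] [445.2  14.7]
 mark 49 [195.3 273.3] [384.9 -45. ]
 mark 36 [214.9 275.4] [394.9 -44.9]
 mark 344 [426.5 288.9] [504.9 -39.4]
 mark 231 [311.1 374.8] [451.2 -99.5]
   ang 93.6 r 56.8
   ang -177.3 r 63.9
   ang -176.9 r 53.9
   ang 2.7 r 56.3
   ang -87.5 r 57.5
```

Triangulated marks: disc at ~118 mm, so the knob is at ~134.5, with the lid 4° past the gap centre. It has dropped into the starts. Now screwing it clockwise.

servo_tool([
  {"ax":0,"ay":0,"az":0,"dx":0,"dy":0,"dz":0.01,"claw":0.48},
  {"ax":0,"ay":0,"az":0,"dx":0,"dy":0,"dz":0.01,"claw":0.48},
  {"ax":0,"ay":0,"az":0.025,"dx":0,"dy":0,"dz":0,"claw":0.48},
  {"ax":0,"ay":0,"az":0.025,"dx":0,"dy":0,"dz":0,"claw":0.48},
  {"ax":0,"ay":0,"az":0.025,"dx":0,"dy":0,"dz":0,"claw":0.48},
  {"ax":0,"ay":0,"az":0.025,"dx":0,"dy":0,"dz":0,"claw":0.48},
  {"ax":0,"ay":0,"az":0.025,"dx":0,"dy":0,"dz":0,"claw":0.48},
  {"ax":0,"ay":0,"az":0.025,"dx":0,"dy":0,"dz":0.005,"claw":0.48},
  {"ax":0,"ay":0,"az":0.025,"dx":0,"dy":0,"dz":0.005,"claw":0.48},
  {"ax":0,"ay":0,"az":0.025,"dx":0,"dy":0,"dz":0,"claw":0.48},
  {"ax":0,"ay":0,"az":0.025,"dx":0,"dy":0,"dz":0,"claw":0.48},
  {"ax":0,"ay":0,"az":0.025,"dx":0,"dy":0,"dz":0,"claw":0.48},
])

```text
time: 37.28
position: [447.8, -42.1, 123.5]
tcp_rot: [0.9, 0.435, -0.001, -0.001]
ft_force: [-0.7, -0.1, -1.7]
gripper_width: 41.0
grasp_force: 1.3
```

```bash
python3 - <<'E'
from h import *
s=monitor.read_state();print(s['position'].round(1),s['ft_force'].round(1),s['wrist_torque'].round(2),s['gripper_width'],s['q'][5])
go(448.7,-42,126,0)
for n,f in(('scene','c22'),('wrist','w22')):
    snap(n,f);print(f)
    for z in (118,113): print(z);potlid(f,z)
E
```

```text
[447.8 -42.1 123.5] [-0.7 -0.1 -1.7] [ 0.02  0.07 -0.  ] 40.98646958952852 0.4568218156571807
cur [447.8 -42.1 123.5] yaw 51.6 az total 0.287 q1,q6 [-0.21  0.46] F [-0.7 -0.1 -1.7]
 before turn dx,dy,dz 0.004 0.004 -0.016  after turn 0.006 -0.0
c22
118
 mark 52 [317.4 206.4] [434.7  -3. ]
 mark 30 [334.9 214.1] [480.4   2.5]
 mark 31 [320.3 240.5] [493.8 -75. ]
   ang 109.8 r 41.5
   ang 54.6 r 54.7
   ang -36.2 r 55.9
113
 mark 52 [317.4 206.4] [ 4.326e+02 -2.000e-01]
 mark 30 [334.9 214.1] [478.6   5.4]
 mark 31 [320.3 240.5] [492.  -72.6]
   ang 111.1 r 44.8
   ang 57.8 r 56.0
   ang -35.2 r 53.0
w22
118
 mark 447 [310.3 172.2] [480.7   4. ]
 mark 371 [427.5 279.3] [493.2 -73. ]
 mark 312 [204.3 288.7] [403.   -7.9]
 mark 132 [321.1 379.5] [415.2 -86.8]
   ang 55.2 r 56.1
   ang -34.9 r 54.3
   ang 143.3 r 57.1
   ang -126.8 r 56.0
113
 mark 447 [310.3 172.2] [480.2   3.7]
 mark 371 [427.5 279.3] [493.2 -75.8]
 mark 287 [205.7 288.6] [400.7  -9. ]
 mark 121 [321.  378.6] [413.1 -89.5]
   ang 55.4 r 55.5
   ang -37.2 r 55.9
   ang 145.5 r 58.2
   ang -126.9 r 59.3
```

The lid is at −35° and the disc has sunk to ~116, so the thread is engaged. Continuing.

servo_tool([
  {"ax":0,"ay":0,"az":0.025,"dx":0,"dy":0,"dz":0,"claw":0.48},
  {"ax":0,"ay":0,"az":0.025,"dx":0,"dy":0,"dz":0,"claw":0.48},
  {"ax":0,"ay":0,"az":0.025,"dx":0,"dy":0,"dz":0,"claw":0.48},
  {"ax":0,"ay":0,"az":0.025,"dx":0,"dy":0,"dz":0,"claw":0.48},
  {"ax":0,"ay":0,"az":0.025,"dx":0,"dy":0,"dz":0,"claw":0.48},
  {"ax":0,"ay":0,"az":0.025,"dx":0,"dy":0,"dz":0,"claw":0.48},
  {"ax":0,"ay":0,"az":0.025,"dx":0,"dy":0,"dz":0,"claw":0.48},
  {"ax":0,"ay":0,"az":0.025,"dx":0,"dy":0,"dz":0,"claw":0.48},
  {"ax":0,"ay":0,"az":0.025,"dx":0,"dy":0,"dz":0,"claw":0.48},
  {"ax":0,"ay":0,"az":0.025,"dx":0,"dy":0,"dz":0,"claw":0.48},
  {"ax":0,"ay":0,"az":0,"dx":0,"dy":0,"dz":0,"claw":0.48},
])

```text
time: 38.3
position: [448.3, -42.1, 124.1]
tcp_rot: [0.998, 0.06, -0.0, -0.0]
ft_force: [-0.5, -0.3, -0.0]
gripper_width: 41.1
grasp_force: 0.2
```

```bash
python3 - <<'E'
from h import *
s=monitor.read_state();print(s['position'].round(1),s['ft_force'].round(1),s['wrist_torque'].round(2),s['gripper_width'],s['q'][5])
go(448.7,-42,124,0)
for n,f in(('scene','c23'),('wrist','w23')):
    snap(n,f);print(f)
    for z in (114,109): print(z);potlid(f,z)
E
```

```text
[448.3 -42.1 124.1] [-0.5 -0.3 -0. ] [ 0.04  0.05 -0.01] 41.07833891923076 1.2377103081245657
cur [448.3 -42.1 124.1] yaw 6.9 az total 0.038 q1,q6 [-0.21  1.24] F [-0.5 -0.3 -0. ]
 before turn dx,dy,dz 0.003 -0.0 0.001  after turn 0.003 -0.001
c23
114
 mark 27 [323.6 203. ] [439.4  15.6]
 mark 29 [334.1 230.9] [503.6 -34.4]
 mark 26 [301.7 241.1] [458.9 -98.4]
   ang 99.2 r 58.3
   ang 7.9 r 55.5
   ang -79.8 r 57.3
109
 mark 21 [323.2 203.7] [437.8  16.2]
 mark 30 [334.3 231. ] [502.3 -31.7]
 mark 29 [301.5 241.5] [457.2 -97.1]
   ang 100.6 r 59.3
   ang 10.9 r 54.5
   ang -81.2 r 55.8
w23
114
 mark 421 [310.5 171.7] [503.9 -33.1]
 mark 361 [424.7 276.4] [458.8 -97. ]
 mark 348 [208.3 285.9] [440.   12.2]
 mark 191 [320.6 372.3] [394.9 -51.6]
   ang 9.2 r 56.0
   ang -79.6 r 55.9
   ang 99.1 r 54.9
   ang -169.8 r 54.7
109
 mark 421 [310.5 171.7] [503.4 -33.1]
 mark 334 [423.3 276.5] [456.7 -98.1]
 mark 348 [208.3 285.9] [437.5  13.6]
 mark 169 [320.6 370.8] [392.1 -52. ]
   ang 9.3 r 55.4
   ang -81.9 r 56.7
   ang 101.4 r 56.7
   ang -170.0 r 57.5
```

servo_tool([
  {"ax":0,"ay":0,"az":0,"dx":0,"dy":0,"dz":0,"claw":0.3},
  {"ax":0,"ay":0,"az":0,"dx":0,"dy":0,"dz":0,"claw":0.3},
  {"ax":0,"ay":0,"az":0,"dx":0,"dy":0,"dz":0,"claw":0.3},
  {"ax":0,"ay":0,"az":0.01,"dx":0,"dy":0,"dz":0,"claw":0.3},
  {"ax":0,"ay":0,"az":0.01,"dx":0,"dy":0,"dz":0,"claw":0.3},
  {"ax":0,"ay":0,"az":0,"dx":0,"dy":0,"dz":0,"claw":0.3},
])

```text
time: 38.9
position: [448.8, -42.3, 124.7]
tcp_rot: [1.0, 0.028, 0.0, 0.0]
ft_force: [0.0, 0.8, 1.2]
gripper_width: 37.3
grasp_force: 59.6
```

```bash
python3 - <<'E'
from h import *
s=monitor.read_state();print(s['position'].round(1),s['ft_force'].round(1),s['wrist_torque'].round(2),s['gripper_width'],s['tcp_rot'].round(3))
E
```

```text
[448.8 -42.3 124.7] [0.  0.8 1.2] [-0.07 -0.07 -0.12] 37.30292029515307 [1.    0.028 0.    0.   ]
```

servo_tool([
  {"ax":0,"ay":0,"az":0.01,"dx":0,"dy":0,"dz":0,"claw":0.3},
  {"ax":0,"ay":0,"az":0.01,"dx":0,"dy":0,"dz":0,"claw":0.3},
  {"ax":0,"ay":0,"az":0,"dx":0,"dy":0,"dz":0,"claw":0.3},
])

```text
time: 39.15
position: [448.7, -42.3, 124.5]
tcp_rot: [1.0, -0.003, 0.0, 0.0]
ft_force: [0.9, -0.2, 0.3]
gripper_width: 37.5
grasp_force: 59.7
```

```bash
python3 - <<'E'
from h import *
s=monitor.read_state();print(s['position'].round(1),s['ft_force'].round(1),s['wrist_torque'].round(2),s['gripper_width']);go(448.7,-42,124,0)
for n,f in(('scene','c24'),('wrist','w24')):
    snap(n,f);print(f)
    for z in (113,108): print(z);potlid(f,z)
E
```

```text
[448.7 -42.3 124.5] [ 0.9 -0.2  0.3] [-0.07 -0.13 -0.1 ] 37.48404778183708
cur [448.7 -42.3 124.5] yaw -0.3 az total -0.002 q1,q6 [-0.21  1.36] F [ 0.9 -0.2  0.3]
 before turn dx,dy,dz 0.0 -0.002 0.003  after turn 0.0 -0.002
c24
113
 mark 33 [326.  205.2] [447.4  14.1]
 mark 26 [332.4 233.6] [504. -42.]
 mark 18 [298.8 240.4] [ 452.1 -100.2]
   ang 91.4 r 56.1
   ang 0.0 r 55.3
   ang -86.6 r 58.3
108
 mark 27 [325.4 205.9] [445.3  14.8]
 mark 27 [332.5 233.7] [502.7 -39.4]
 mark 20 [298.6 240.7] [450.1 -98.8]
   ang 93.4 r 56.9
   ang 2.7 r 54.1
   ang -88.5 r 56.8
w24
113
 mark 423 [311.5 171.7] [504.8 -40.9]
 mark 316 [425.6 276.4] [451.5 -99. ]
 mark 353 [209.3 284.7] [447.4  12.4]
 mark 206 [320.2 372.7] [393.3 -44.8]
   ang 1.1 r 56.1
   ang -87.2 r 57.0
   ang 91.4 r 54.4
   ang -177.1 r 55.5
108
 mark 423 [311.5 171.7] [504.3 -40.9]
 mark 284 [423.9 276.4] [449.4 -99.7]
 mark 353 [209.3 284.7] [445.2  14. ]
 mark 179 [320.2 371. ] [390.6 -44.9]
   ang 1.2 r 55.6
   ang -89.3 r 57.7
   ang 93.6 r 56.1
   ang -177.2 r 58.2
```

servo_tool([
  {"ax":0,"ay":0,"az":0.01,"dx":0,"dy":0,"dz":0,"claw":0.3},
  {"ax":0,"ay":0,"az":0.01,"dx":0,"dy":0,"dz":0,"claw":0.3},
  {"ax":0,"ay":0,"az":0.01,"dx":0,"dy":0,"dz":0,"claw":0.3},
  {"ax":0,"ay":0,"az":0,"dx":0,"dy":0,"dz":0,"claw":0.3},
])

```text
time: 39.58
position: [448.4, -42.2, 124.3]
tcp_rot: [0.999, -0.05, -0.0, 0.0]
ft_force: [-0.2, 0.0, -1.1]
gripper_width: 37.6
grasp_force: 59.8
```

```bash
python3 - <<'E'
from h import *
s=monitor.read_state();print(s['position'].round(1),s['ft_force'].round(1),s['wrist_torque'].round(2),s['gripper_width']);go(448.7,-42,124,0)
E
```

```text
[448.4 -42.2 124.3] [-0.2  0.  -1.1] [-0.08 -0.04 -0.07] 37.620676143823125
cur [448.4 -42.2 124.3] yaw -5.7 az total -0.032 q1,q6 [-0.21  1.46] F [-0.2  0.  -1.1]
 before turn dx,dy,dz 0.002 -0.002 0.002  after turn 0.002 -0.002
```

servo_tool([
  {"ax":0,"ay":0,"az":0,"dx":0,"dy":0,"dz":0,"claw":0.7},
  {"ax":0,"ay":0,"az":0,"dx":0,"dy":0,"dz":0,"claw":0.7},
  {"ax":0,"ay":0,"az":0,"dx":0,"dy":0,"dz":0,"claw":0.7},
  {"ax":0,"ay":0,"az":0,"dx":0,"dy":0,"dz":-0.1,"claw":0.7},
  {"ax":0,"ay":0,"az":0,"dx":0,"dy":0,"dz":-0.2,"claw":0.7},
  {"ax":0,"ay":0,"az":0,"dx":0,"dy":0,"dz":-0.2,"claw":0.7},
  {"ax":0,"ay":0,"az":0,"dx":0,"dy":0,"dz":-0.1,"claw":0.7},
  {"ax":0,"ay":0,"az":0,"dx":0,"dy":0,"dz":0,"claw":0.7},
  {"ax":0,"ay":0,"az":0,"dx":0,"dy":0,"dz":0,"claw":0.7},
])

```text
time: 40.33
position: [449.1, -42.3, 215.5]
tcp_rot: [0.999, -0.05, 0.001, 0.0]
ft_force: [-0.8, 0.8, -0.9]
gripper_width: 59.5
grasp_force: 0.0
```

```bash
python3 - <<'E'
from h import *
for n,f in(('scene','c25'),('wrist','w25'),('side','s25')):
    snap(n,f);print(f)
    for z in (112,108): print(z);potlid(f,z)
go(448.7,-42,124,0)
a=cv2.imread('pics/w25_raw.png');b=cv2.imread('pics/c25_raw.png')[170:310,230:370];c=cv2.imread('pics/s25_raw.png')[190:300,300:410]
cv2.imwrite('pics/m25.png',np.vstack([np.hstack([cv2.resize(b,(400,400),interpolation=2),cv2.resize(c,(400,400),interpolation=2)])]))
E
```

```text
c25
112
 mark 21 [314.8 198.7] [414.4  15. ]
 mark 32 [327.4 206.4] [451.6  13.9]
 mark 30 [331.4 235.2] [504.2 -46.4]
 mark 22 [296.8 239.3] [446.2 -99.8]
   ang 121.1 r 66.6
   ang 87.1 r 55.9
   ang -4.5 r 55.7
   ang -92.5 r 57.9
108
 mark 28 [327.1 206.9] [450.2  14.6]
 mark 30 [331.4 235.2] [502.9 -44.3]
 mark 24 [296.6 239.5] [444.6 -98.8]
   ang 88.5 r 56.6
   ang -2.4 r 54.2
   ang -94.2 r 56.9
w25
112
 mark 208 [312.4 157.7] [504.1 -45.6]
 mark 169 [391.  229.3] [445.6 -99.2]
 mark 186 [242.8 236.4] [451.3  13. ]
 mark 83 [319.7 300.3] [392.  -39.9]
   ang -3.8 r 55.5
   ang -93.1 r 57.3
   ang 87.3 r 55.1
   ang 177.8 r 56.7
108
 mark 208 [312.4 157.7] [503.8 -45.6]
 mark 162 [390.6 229.3] [444.5 -99.6]
 mark 186 [242.8 236.4] [450.2  14. ]
 mark 78 [319.7 299.8] [390.5 -39.7]
   ang -3.7 r 55.2
   ang -94.2 r 57.8
   ang 88.5 r 56.0
   ang 177.8 r 58.3
s25
112
 mark 30 [332.6 240.2] [510.  -48.1]
   ang -5.7 r 61.6
108
 mark 21 [333.3 240.6] [509.7 -52.6]
   ang -9.8 r 61.9
cur [447.6 -42.  212.6] yaw -5.7 az total -0.032 q1,q6 [-0.21  1.46] F [-0.5  0.3 -0.1]
 before turn dx,dy,dz 0.008 -0.001 0.591  after turn 0.008 0.0
```

View pics/m25.png

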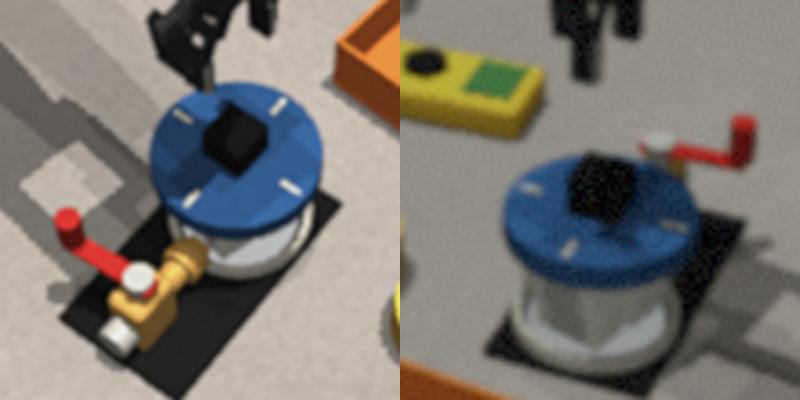

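Two-panel view: the blue lid sits level and seated on the pot. The scene panel shows the marks, the red lever still points to −x, and its knob is at (68,222). The triangulated disc height is 110.5 and the turn past the gap is 93°, so the lid is home. Next is the valve: target knob about (383.7,-172).

```bash
python3 - <<'E'
from h import *
go(383.7,-172,190,3)
def red(f,x0,y0,x1,y1,z):
    a=cv2.imread(f'pics/{f}_raw.png')[y0:y1,x0:x1].astype(int);m=((a[:,:,2]-np.maximum(a[:,:,1],a[:,:,0]))>60).astype(np.uint8)
    n,l,s,c=cv2.connectedComponentsWithStats(m)
    for i in range(1,n):
        if s[i,4]>20: print(f,s[i].tolist())
    ys,xs=np.nonzero(m);return xs+x0,ys+y0
xs,ys=red('c25',240,230,285,280,122)
k=xs<xs.min()+9;print(xs[k].mean(),ys[k].mean(),ys[k].min(),ys[k].max())
u,v=xs[k].mean(),ys[k].min()+4.5;print(ray('c25',u,v,122),proj('c25',[383.7,-172,122]))
xs,ys=red('s25',370,215,405,245,122)
k=xs>xs.max()-8;u,v=xs[k].mean(),ys[k].min()+2.5;print(u,v,ray('s25',u,v,122),proj('s25',[383.7,-172,122]))
E
```

```text
cur [447.6 -42.  212.6] yaw -5.7 az total -0.049 q1,q6 [-0.21  1.46] F [-0.5  0.3 -0.1]
 before turn dx,dy,dz -0.337 0.905 0.151  after turn -0.471 0.843
c25 [9, 12, 27, 27, 259]
253.83962264150944 249.16981132075472 242 259
[ 383.01368296 -173.85895732  122.        ] [254.6090142  246.05817812]
s25 [4, 7, 24, 14, 119]
393.37704918032784 224.5 [ 378.45676306 -166.43119391  122.        ] [392.10804922 223.08903559]
```

servo_tool([
  {"ax":0,"ay":0,"az":-0.025,"dx":0,"dy":0,"dz":0,"claw":0.55},
  {"ax":0,"ay":0,"az":-0.024,"dx":0,"dy":0,"dz":0,"claw":0.55},
  {"ax":0,"ay":0,"az":0,"dx":-0.079,"dy":0.141,"dz":0.02,"claw":0.55},
  {"ax":0,"ay":0,"az":0,"dx":-0.079,"dy":0.141,"dz":0.02,"claw":0.55},
  {"ax":0,"ay":0,"az":0,"dx":-0.079,"dy":0.141,"dz":0.02,"claw":0.55},
  {"ax":0,"ay":0,"az":0,"dx":-0.079,"dy":0.141,"dz":0.02,"claw":0.55},
  {"ax":0,"ay":0,"az":0,"dx":-0.079,"dy":0.141,"dz":0.02,"claw":0.55},
  {"ax":0,"ay":0,"az":0,"dx":-0.079,"dy":0.141,"dz":0.02,"claw":0.55},
  {"ax":0,"ay":0,"az":0,"dx":0,"dy":0,"dz":0,"claw":0.55},
  {"ax":0,"ay":0,"az":0,"dx":0,"dy":0,"dz":0,"claw":0.55},
])

```text
time: 41.32
position: [383.2, -172.8, 194.8]
tcp_rot: [1.0, 0.025, -0.001, -0.001]
ft_force: [0.6, 0.0, -0.7]
gripper_width: 46.8
grasp_force: 0.0
```

```bash
python3 - <<'E'
from h import *
go(383.4,-172.5,90,3)
snap('wrist','w26');a=cv2.imread('pics/w26_raw.png').astype(int);m=((a[:,:,2]-np.maximum(a[:,:,1],a[:,:,0]))>60).astype(np.uint8)
n,l,s,c=cv2.connectedComponentsWithStats(m);print([(s[i].tolist(),c[i].round()) for i in range(1,n) if s[i,4]>100])
print(proj('w26',[383.4,-172.5,122]),proj('w26',[383.4,-172.5,100]),proj('w26',[448,-172,95]))
E
```

```text
cur [ 383.2 -172.8  194.8] yaw 2.9 az total -0.0 q1,q6 [-0.55  0.97] F [ 0.6  0.  -0.7]
 before turn dx,dy,dz 0.001 -0.002 0.699  after turn 0.001 -0.002
[([307, 126, 24, 9, 139], array([319., 129.])), ([306, 162, 24, 65, 1391], array([317., 194.])), ([302, 234, 28, 23, 518], array([315., 245.]))]
[315.25721734 244.63105953] [315.40906634 235.36397699] [319.36978789 144.5871939 ]
```

The knob is exactly where predicted, at (315,245). Descending and gripping.

servo_tool([
  {"ax":0,"ay":0,"az":0,"dx":0,"dy":0,"dz":0.15,"claw":0.55},
  {"ax":0,"ay":0,"az":0,"dx":0,"dy":0,"dz":0.2,"claw":0.55},
  {"ax":0,"ay":0,"az":0,"dx":0,"dy":0,"dz":0.2,"claw":0.55},
  {"ax":0,"ay":0,"az":0,"dx":0,"dy":0,"dz":0.13,"claw":0.55},
  {"ax":0,"ay":0,"az":0,"dx":0,"dy":0,"dz":0,"claw":0.1},
  {"ax":0,"ay":0,"az":0,"dx":0,"dy":0,"dz":0,"claw":0.1},
  {"ax":0,"ay":0,"az":0,"dx":0,"dy":0,"dz":0,"claw":0.1},
  {"ax":0,"ay":0,"az":0,"dx":0,"dy":0,"dz":0,"claw":0.1},
  {"ax":0,"ay":0,"az":0,"dx":0,"dy":0,"dz":0,"claw":0.1},
  {"ax":0,"ay":0,"az":0,"dx":0,"dy":0,"dz":0,"claw":0.1},
])

```text
time: 42.2
position: [384.2, -172.0, 94.4]
tcp_rot: [1.0, 0.027, -0.0, -0.001]
ft_force: [0.7, 3.1, -8.7]
gripper_width: 19.3
grasp_force: 59.1
```

servo_tool([
  {"ax":0,"ay":0,"az":-0.033,"dx":0,"dy":0.045,"dz":0,"claw":0.1},
  {"ax":0,"ay":0,"az":-0.033,"dx":0,"dy":0.045,"dz":0,"claw":0.1},
  {"ax":0,"ay":0,"az":-0.033,"dx":0,"dy":0.045,"dz":0,"claw":0.1},
  {"ax":0,"ay":0,"az":-0.033,"dx":0,"dy":0.045,"dz":0,"claw":0.1},
  {"ax":0,"ay":0,"az":-0.033,"dx":0,"dy":0.045,"dz":0,"claw":0.1},
  {"ax":0,"ay":0,"az":-0.033,"dx":0,"dy":0.045,"dz":0,"claw":0.1},
  {"ax":0,"ay":0,"az":-0.033,"dx":0,"dy":0.045,"dz":0,"claw":0.1},
  {"ax":0,"ay":0,"az":0,"dx":0,"dy":0,"dz":0,"claw":0.1},
])

```text
time: 42.87
position: [401.6, -214.1, 94.3]
tcp_rot: [0.924, 0.381, 0.001, -0.002]
ft_force: [1.9, 10.2, -6.1]
gripper_width: 19.4
grasp_force: 59.4
```

```bash
python3 - <<'E'
from h import *
t=np.radians(180+42);go(448.7+65*np.cos(t),-172+65*np.sin(t),94,45)
E
```

```text
cur [ 401.6 -214.1   94.3] yaw 44.8 az total -0.001 q1,q6 [-0.61  0.18] F [ 1.9 10.2 -6.1]
 before turn dx,dy,dz -0.012 0.001 0.002  after turn -0.012 0.001
```

servo_tool([
  {"ax":0,"ay":0,"az":-0.033,"dx":0.01,"dy":0.045,"dz":0,"claw":0.1},
  {"ax":0,"ay":0,"az":-0.033,"dx":0,"dy":0.045,"dz":0,"claw":0.1},
  {"ax":0,"ay":0,"az":-0.033,"dx":0,"dy":0.045,"dz":0,"claw":0.1},
  {"ax":0,"ay":0,"az":-0.033,"dx":0,"dy":0.045,"dz":0,"claw":0.1},
  {"ax":0,"ay":0,"az":-0.033,"dx":0,"dy":0.045,"dz":0,"claw":0.1},
  {"ax":0,"ay":0,"az":-0.033,"dx":0,"dy":0.045,"dz":0,"claw":0.1},
  {"ax":0,"ay":0,"az":-0.033,"dx":0,"dy":0.045,"dz":0,"claw":0.1},
  {"ax":0,"ay":0,"az":0,"dx":0,"dy":0,"dz":0,"claw":0.1},
])

```text
time: 43.53
position: [442.0, -233.0, 94.2]
tcp_rot: [0.728, 0.685, 0.001, -0.005]
ft_force: [-6.5, 13.1, 1.2]
gripper_width: 19.1
grasp_force: 60.0
```

```bash
python3 - <<'E'
from h import *
go(448.7,-237,94,90)
E
```

```text
cur [ 442.  -233.    94.2] yaw 86.5 az total -0.02 q1,q6 [-0.59 -0.54] F [-6.5 13.1  1.2]
 before turn dx,dy,dz -0.024 0.046 0.001  after turn -0.026 0.045
```

servo_tool([
  {"ax":0,"ay":0,"az":-0.02,"dx":0.01,"dy":0.03,"dz":0,"claw":0.1},
  {"ax":0,"ay":0,"az":0,"dx":0,"dy":0.02,"dz":0,"claw":0.1},
  {"ax":0,"ay":0,"az":0,"dx":0,"dy":0,"dz":0,"claw":0.1},
])

```text
time: 43.78
position: [444.8, -233.1, 94.0]
tcp_rot: [0.707, 0.707, -0.004, -0.008]
ft_force: [-21.3, 7.8, 7.4]
gripper_width: 19.0
grasp_force: 61.0
```

servo_tool([
  {"ax":0,"ay":0,"az":0,"dx":0,"dy":0.015,"dz":0,"claw":0.1},
  {"ax":0,"ay":0,"az":0,"dx":0,"dy":0,"dz":0,"claw":0.1},
])

```text
time: 43.95
position: [445.0, -233.1, 93.9]
tcp_rot: [0.708, 0.707, -0.006, -0.01]
ft_force: [-28.8, 8.2, 11.8]
gripper_width: 19.2
grasp_force: 61.5
```

The valve is against its stop. Releasing, rising and checking.

servo_tool([
  {"ax":0,"ay":0,"az":0,"dx":0,"dy":-0.02,"dz":0,"claw":0.1},
  {"ax":0,"ay":0,"az":0,"dx":0,"dy":0,"dz":0,"claw":0.45},
  {"ax":0,"ay":0,"az":0,"dx":0,"dy":0,"dz":0,"claw":0.45},
  {"ax":0,"ay":0,"az":0,"dx":0,"dy":0,"dz":0,"claw":0.45},
  {"ax":0,"ay":0,"az":0,"dx":0,"dy":0,"dz":-0.1,"claw":0.45},
  {"ax":0,"ay":0,"az":0,"dx":0,"dy":0,"dz":-0.2,"claw":0.45},
  {"ax":0,"ay":0,"az":0,"dx":0,"dy":0,"dz":-0.2,"claw":0.45},
  {"ax":0,"ay":0,"az":0,"dx":0,"dy":0,"dz":-0.15,"claw":0.45},
  {"ax":0,"ay":0,"az":0,"dx":0,"dy":0,"dz":0,"claw":0.45},
  {"ax":0,"ay":0,"az":0,"dx":0,"dy":0,"dz":0,"claw":0.45},
])

```text
time: 44.78
position: [451.7, -236.4, 195.6]
tcp_rot: [0.708, 0.706, 0.001, 0.004]
ft_force: [0.4, -0.1, -1.2]
gripper_width: 38.5
grasp_force: 0.0
```

```bash
python3 - <<'E'
from h import *
go(448,-235,94,90)
snap('wrist','w27');snap('scene','c27');snap('side','s27')
for f,b in(('w27',(0,0,640,480)),('c27',(230,230,330,320)),('s27',(330,190,420,260))):
    x0,y0,x1,y1=b;a=cv2.imread(f'pics/{f}_raw.png')[y0:y1,x0:x1].astype(int);m=((a[:,:,2]-np.maximum(a[:,:,1],a[:,:,0]))>60).astype(np.uint8)
    n,l,s,c=cv2.connectedComponentsWithStats(m)
    for i in range(1,n):
        if s[i,4]>20: u,v=c[i]+[x0,y0];print(f,s[i].tolist(),(u.round(1),v.round(1)),ray(f,u,v,122).round(1),ray(f,u,v,90).round(1))
potlid('c27',110)
E
```

```text
cur [ 451.7 -236.4  195.6] yaw 89.8 az total -0.001 q1,q6 [-0.59 -0.58] F [ 0.4 -0.1 -1.2]
 before turn dx,dy,dz 0.009 -0.024 0.677  after turn 0.009 -0.024
w27 [297, 123, 24, 8, 117] (np.float64(308.6), np.float64(125.4)) [ 446.6 -158.9  122. ] [ 446.1 -158.7   90. ]
w27 [296, 159, 24, 64, 1361] (np.float64(307.1), np.float64(190.1)) [ 445.2 -198.9  122. ] [ 444.5 -204.2   90. ]
w27 [292, 230, 29, 22, 437] (np.float64(307.6), np.float64(240.1)) [ 445.2 -232.9  122. ] [ 444.5 -243.    90. ]
c27 [24, 40, 25, 21, 234] (np.float64(265.4), np.float64(279.8)) [ 455.1 -223.9  122. ] [ 442.4 -213.4   90. ]
s27 [43, 17, 9, 20, 80] (np.float64(377.5), np.float64(217.1)) [ 430.5 -186.7  122. ] [ 444.6 -236.    90. ]
 mark 27 [327.1 206.7] [450.6  14. ]
 mark 26 [293.7 210.3] [392.3 -39.3]
 mark 29 [331.4 235.3] [503.9 -45.5]
 mark 29 [296.9 238.9] [445.  -98.1]
   ang 88.0 r 56.0
   ang 177.3 r 56.5
   ang -3.6 r 55.3
   ang -93.8 r 56.2
```

```bash
python3 - <<'E'
from h import *
for f,h,a,k in(('w26',(319,129),(317,194),(315,245)),('w27',(308.6,125.4),(307.1,190.1),(307.6,240.1))):
    a_=np.load(f'pics/{f}.npz')
    im=cv2.imread(f'pics/{f}_raw.png').astype(int);m=((im[:,:,2]-np.maximum(im[:,:,1],im[:,:,0]))>60).astype(np.uint8)
    n,l,s,c=cv2.connectedComponentsWithStats(m)
    for i in range(1,n):
        if s[i,4]>1000:
            ys,xs=np.nonzero(l==i);P=np.array([ray(f,x,y,92)[:2] for x,y in zip(xs,ys)]);k=(ys>170)&(ys<210);P=P[k];
            v=np.linalg.svd(P-P.mean(0),full_matrices=False)[2][0];v*=np.sign(v@[-1,-1]);print(f,'arm',P.mean(0).round(1),'dir',np.degrees(np.arctan2(v[1],v[0])).round(2))
    print(ray(f,*[(315,245),(307.6,240.1)][f=='w27'],122).round(1))
E
```

```text
w26 arm [ 415.8 -172.2] dir -178.7
[ 383.1 -172.3  122. ]
w27 arm [ 444.5 -203.8] dir -91.91
[ 445.2 -233.   122. ]
```

The lever reads ~86°: I dragged it back slightly before releasing. Pushing it to the stop with the open fingers.

servo_tool([
  {"ax":0,"ay":0,"az":0,"dx":0.01,"dy":-0.02,"dz":0.15,"claw":0.45},
  {"ax":0,"ay":0,"az":0,"dx":0,"dy":0,"dz":0.2,"claw":0.45},
  {"ax":0,"ay":0,"az":0,"dx":0,"dy":0,"dz":0.2,"claw":0.45},
  {"ax":0,"ay":0,"az":0,"dx":0,"dy":0,"dz":0.12,"claw":0.45},
  {"ax":0,"ay":0,"az":0,"dx":0,"dy":0,"dz":0,"claw":0.45},
  {"ax":0,"ay":0,"az":0,"dx":0,"dy":0.02,"dz":0,"claw":0.45},
  {"ax":0,"ay":0,"az":0,"dx":0,"dy":0.02,"dz":0,"claw":0.45},
  {"ax":0,"ay":0,"az":0,"dx":0,"dy":0.01,"dz":0,"claw":0.45},
  {"ax":0,"ay":0,"az":0,"dx":0,"dy":0,"dz":0,"claw":0.45},
])

```text
time: 45.68
position: [453.1, -233.7, 92.0]
tcp_rot: [0.708, 0.706, -0.002, -0.001]
ft_force: [-6.8, -0.3, -0.4]
gripper_width: 38.7
grasp_force: 3.3
```

servo_tool([
  {"ax":0,"ay":0,"az":0,"dx":0,"dy":0.015,"dz":0,"claw":0.45},
  {"ax":0,"ay":0,"az":0,"dx":0,"dy":0,"dz":0,"claw":0.45},
])

```text
time: 45.85
position: [453.3, -233.7, 91.8]
tcp_rot: [0.708, 0.706, -0.003, -0.003]
ft_force: [-14.3, -1.2, 2.1]
gripper_width: 38.4
grasp_force: 7.0
```

servo_tool([
  {"ax":0,"ay":0,"az":0,"dx":0,"dy":0.015,"dz":0,"claw":0.45},
  {"ax":0,"ay":0,"az":0,"dx":0,"dy":0,"dz":0,"claw":0.45},
])

```text
time: 46.02
position: [453.4, -233.7, 91.5]
tcp_rot: [0.708, 0.707, -0.005, -0.006]
ft_force: [-20.6, -1.0, 5.8]
gripper_width: 38.5
grasp_force: 10.8
```

servo_tool([
  {"ax":0,"ay":0,"az":0,"dx":0,"dy":-0.04,"dz":0,"claw":0.45},
  {"ax":0,"ay":0,"az":0,"dx":0,"dy":-0.06,"dz":0,"claw":0.5},
  {"ax":0,"ay":0,"az":0,"dx":0,"dy":0,"dz":0,"claw":0.5},
  {"ax":0,"ay":0,"az":0,"dx":0,"dy":0,"dz":-0.1,"claw":0.5},
  {"ax":0,"ay":0,"az":0,"dx":0,"dy":0,"dz":-0.2,"claw":0.5},
  {"ax":0,"ay":0,"az":0,"dx":0,"dy":0,"dz":-0.2,"claw":0.5},
  {"ax":0,"ay":0,"az":0,"dx":0,"dy":0,"dz":-0.15,"claw":0.5},
  {"ax":0,"ay":0,"az":0,"dx":0,"dy":0,"dz":0,"claw":0.5},
  {"ax":0,"ay":0,"az":0,"dx":0,"dy":0,"dz":0,"claw":0.5},
])

```text
time: 46.77
position: [445.4, -234.4, 192.1]
tcp_rot: [0.708, 0.706, 0.001, 0.003]
ft_force: [-0.4, -0.4, -1.2]
gripper_width: 42.3
grasp_force: 0.0
```

```bash
python3 - <<'E'
from h import *
snap('wrist','w28');snap('scene','c28');snap('side','s28');f='w28';print(monitor.read_state()['position'])
im=cv2.imread(f'pics/{f}_raw.png').astype(int);m=((im[:,:,2]-np.maximum(im[:,:,1],im[:,:,0]))>60).astype(np.uint8)
n,l,s,c=cv2.connectedComponentsWithStats(m)
for i in range(1,n):
    if s[i,4]>100: print(s[i],c[i].round(1),ray(f,*c[i],122).round(1),ray(f,*c[i],92).round(1))
    if s[i,4]>1000:
        ys,xs=np.nonzero(l==i);P=np.array([ray(f,x,y,92)[:2] for x,y in zip(xs,ys)]);P=P[(ys>170)&(ys<210)]
        v=np.linalg.svd(P-P.mean(0),full_matrices=False)[2][0];v*=np.sign(v@[-1,-1]);print('dir',np.degrees(np.arctan2(v[1],v[0])).round(2))
# plate long-edge direction (dark plate) in scene/wrist w7 : pipe axis
f='w3'
im=cv2.cvtColor(cv2.imread('pics/w3_raw.png'),cv2.COLOR_BGR2GRAY)
for row in (300,305,380,390,400,408):
    r=im[row,235:345];k=np.nonzero(r<45)[0]+235;print(row,k.min() if len(k) else None,k.max() if len(k) else None,[ray(f,x,row,8)[:2].round(1).tolist() for x in (k.min(),k.max())] if len(k) else '')
E
```

```text
[ 443.25071009 -233.06930346  187.79245453]
[306 126  24   8 121] [317.7 128.4] [ 445.8 -158.6  122. ] [ 446.1 -158.6   92. ]
[ 304  163   25   64 1361] [315.6 193.9] [ 444.4 -198.7  122. ] [ 444.5 -204.    92. ]
dir -92.48
[301 234  29  20 439] [315.7 244.2] [ 444.4 -232.7  122. ] [ 444.4 -242.5   92. ]
300 252 323 [[389.4, 20.0], [509.7, 20.0]]
305 252 319 [[388.9, 10.6], [502.9, 10.6]]
380 None None 
390 317 321 [[499.6, -163.6], [507.0, -163.6]]
400 255 321 [[384.0, -186.2], [507.1, -186.1]]
408 255 320 [[383.0, -204.5], [505.3, -204.4]]
```

```bash
python3 -c "
from rig import robot
print(robot.close_job())"
```

```text
the job is handed in; nothing more can be done
None
```

The job is handed in: case lid swung back and left open, all four motors in the pot, the blue lid screwed down about 92° past the thread start, and the valve then pushed open to its hard stop. The result came back as "None", so I have no verdict. By camera the lid measured within about 1 mm of home, and the valve lever's turn read a few degrees short of 90 even against the stop.

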